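Close the gap in the bench shielding wall

ROBOT

A 6-joint arm with a two-finger parallel gripper is mounted at the origin on the work surface. World frame = base frame: x ahead of the robot, y to its left, z up, the work surface at z = 0. Lengths are in m, angles in degrees, forces in N, time in s.
With the tool pointing down it reaches from about 0.25 to 0.725 m from the base axis. Payload 9.7 kg.
Tool frame: the origin (TCP) lies between the finger pads; the fingertips stand 11 mm ahead of it and the grasp point (between the pads) lies 8 mm behind it; z points along the fingers, x is the direction in which the jaws open and shut, and the axes are right-handed (so a half turn about z gives the same grasp; the last joint's range is limited). The gripper opens to 85 mm and grips with 20 to 120 N. Pads are 22 mm wide; open, the fingers measure 114 mm over their backs; the gripper's body (76 mm by 85 mm) begins 54 mm behind the grasp point. The pads swing forward as they close: fully open they stand 13 mm farther back than shut.
Start: joints at [74.427, 4.979, 10.078, 95.1, 0, 90], TCP at [0.148, 0.53, 0.21] pointing down, gripper open.
Joint ranges: [-179.16, 179.16], [-48.56, 103.87], [-65.8, 70.77], [-126.05, 130.52], [-82.76, 87.17], [-180, 180]. Speed limits (degrees/s): [127.2, 127.2, 147.25, 180, 180, 180].

INTERFACE

Orientations are given as [roll, pitch, yaw] about the fixed x, y, z axes, in that order (R = Rz(yaw) Ry(pitch) Rx(roll)).
In Python, from workcell import get_obs, camera, job_done, spotter gives the robot as it stands.
- The arm moves only by the tool play_rows, never from a script. Its argument "rows" is a list of rows, each a list of 3 entries, a list of its own where there are three numbers: the closure, from 0 (fully open) to 1 (shut), then the shift along the tool's x, y, z in cm, then the turn, a rotation vector about the tool's x, y, z in degrees. In form: [[claw, [x, y, z], [wx, wy, wz]], ...]. A call has 1 to 12 rows; each row shifts and turns the pose as measured when the row begins, along the tool's axes as they then stand; what a row does not reach is not made up. A row lasts 1/10 s, in which the tool goes at most 50 mm and 8.59 degrees, less where a joint would pass 70% of its speed; a pose out of reach is approached as far as the arm can. A call is refused whole if a number of a shift passes 5 or a number of a turn 8.59, either way. A call with a gripper value outside its range is refused whole. The fingers move at their own pace and stop on an object; "newtons" is the grip in N (left out, the last holds). Time passes only in rows, so rows that do not move let the fingers close. It gives the time, the measured TCP pose, the force and the opening at its end, in the units of the state.
- get_obs(): the state, without advancing time (a new reading comes with each control period).
- camera(name): name is "scene" or "top"; returns a dict with "img" (420x560x3 uint8, red, green, blue), "intrinsics" (3x3 intrinsics, pixels), "xyz" and "orientation" of the camera in the world. Camera axes: x right, y down, z forward; pixel columns grow to the right and rows downward; lengths in m; the calibration is good to about 2 mm. A picture is of the moment at which its call begins. There is no depth.
- job_done(): hands the job in, once; it reports no verdict.
Trained networks look in a picture, given as the dict that the camera call returned (one of the last four; its "shot" number tells which), for a name from the list of things; names that differ only in an ending like _2 or _b are one class to them, and where a whole thing is asked for, a point or a joint stands for the part that bears it (a point fixed in the world has none). Each returns a list of dicts, best first, with "confidence" (0 to 1); they miss things now and then, are a little off and sometimes report something else, mostly with a low value. They report only what shows in the picture. A call takes as long as a camera call. They do not tell look-alikes from the thing itself.
- spotter.spot_in(picture, thing): "point" ([x, y, z] in m, in world coordinates, good to about 4 mm: the middle of the surface that is visible of it).
- spotter.trace(picture, thing): "pixels" (420x560 bool, what is visible of it).
The state is a dict: "time": time; "q": joint angles; "qd": joint speeds; "joint_efforts": joint torques, N m; "ee_pos": TCP position; "tcp_rot": TCP orientation; "wrist_force": force on the tool from outside, world axes, zero at the start; "torque": the same for the moment, N m; "opening": finger opening in m.
Only numpy, scipy, OpenCV 4.12 (cv2) and the standard library are available. Lean on these libraries where they do the work, as an engineer would, in place of code of your own. Each camera call takes 0.05 s, during which the arm holds its last target.

TASK

Finish the tan shielding wall in front of the sample jar so that no joint runs straight through: fetch the half brick from its steel cradle and lay it in the bottom gap, then lay one full brick in the gap above it, then two full bricks end to end along the top, meeting over the middle and ending level with the wall's ends. All bricks lie flat and fully down, with their faces flush with the wall. Leave the jar, the amber bottle and the burner standing where they are.

Things in the scene. Friction and masses are not known exactly. Their poses are not given: they have to be found in the camera images.
- wall: fixed, unfinished tan brick wall with a stepped gap, on a 4 mm steel base plate 262 x 66 mm. Origin: centre of the plate's underside, on the bench; x runs along the wall (ends at x = -123 and +123 mm), y across it (faces at +-25 mm), z up. Courses are 40 mm high, their tops 44, 84 and 124 mm above the bench. The gaps are open on both faces and above; course 3 is wholly missing
- gap1 (a point): centre of the bottom gap, 24 mm above the bench: the gap runs 34 mm either way along the wall, its floor is the plate; the half brick's centre belongs here. Axes as the wall's
- gap2 (a point): centre of the second-course gap, 64 mm above the bench: it runs 64.5 mm either way along the wall; a full brick's centre belongs here. Axes as the wall's
- top_a (a point): where the centre of one top brick belongs: 104 mm above the bench, 61.5 mm from the middle towards the wall's -x end. Axes as the wall's
- top_b (a point): the same for the other top brick, 61.5 mm towards the wall's +x end
- cradle: fixed steel cradle holding the half brick: floor 60 (x) x 62 (y) mm, 4 mm thick, two upright side walls 4 mm thick, 52 mm high, 60 mm long along x, inner faces at y = +-27 mm; open above and at both ends (+-x). Origin: centre of its underside, on the bench
- half_c (a point): loose tan plastic half brick, 60 (own x) x 50 (y) x 40 (z) mm, 0.12 kg; the point is its centre, 20 mm above its underside. It starts in the cradle, x along the cradle's x, 2 mm from each side wall, so there only its end faces (60 mm apart) can be gripped; in the wall its x lies along the wall's x (either way), end faces 4 mm from the next bricks
- full1_c (a point): loose tan plastic full shielding brick, 120 (own x, long axis) x 50 (y) x 40 (z) mm, about 0.2 to 0.3 kg, lying flat on the bench at varying yaw; the point is its centre, 20 mm above its underside. The three full bricks are identical and interchangeable
- full2_c (a point): loose tan plastic full shielding brick, 120 (own x, long axis) x 50 (y) x 40 (z) mm, about 0.2 to 0.3 kg, lying flat on the bench at varying yaw; the point is its centre, 20 mm above its underside. The three full bricks are identical and interchangeable
- full3_c (a point): loose tan plastic full shielding brick, 120 (own x, long axis) x 50 (y) x 40 (z) mm, about 0.2 to 0.3 kg, lying flat on the bench at varying yaw; the point is its centre, 20 mm above its underside. The three full bricks are identical and interchangeable
- bottle: bystander: amber glass bottle with a blue cap, 68 mm in diameter, 160 mm tall, standing on the bench; origin at the centre of its underside
- burner: bystander: laboratory burner with a dark round foot 76 mm in diameter and a thin brass tube, 140 mm tall, a short nozzle reaching 40 mm from the axis; origin at the centre of its underside
- jar: bystander: clear sample jar with a white lid, 56 mm in diameter, 70 mm tall, standing behind the wall about 120 mm from its middle plane on its -y side (the far side from the robot); origin at the centre of its underside
Not all that is in view belongs to the job. What is shaped like the part that bears full2_c but purple is not meant.

How it is judged:
By the outcome, as a careful person would: the job done as asked, in the order asked, and still so for the second after the job is handed in, with the robot touching nothing.
It also fails if it takes over 72 s, if anything falls off the work surface, if the arm or the gripper's body presses on something with over 40 N, if the wrist force passes 120 N, or if a joint passes its speed limit or range.

## Working session

There is one attempt and no reset: what is moved stays moved. The work goes in short steps, Python scripts to look and compute and a tool call to move; the robot and the scene stay as the last step left them, time stands still between calls to the robot, and variables do not carry over. Pictures are saved under pics/ and viewed, and the job is handed in when it is done.

Besides the shell and the picture viewer there is one more tool, called after "Call:" in YAML: its name, and indented under it one key for each argument. play_rows: Moves the arm, as the interface text tells. Its arguments: {"type":"object","properties":{"rows":{"type":"array","items":{"type":"array"}},"newtons":{"type":"number"}},"required":["rows"]}

```bash
ls -la; mkdir -p pics
cat > h.py <<'E'
import numpy as np, cv2
from scipy.spatial.transform import Rotation as R
from workcell import get_obs, camera, job_done, spotter
def K(c): return np.array(c["intrinsics"])
def cam(c):
    o=np.array(c["orientation"]);
    Rm = o if o.shape==(3,3) else R.from_euler('xyz',o,degrees=True).as_matrix()
    return Rm,np.array(c["xyz"])
def proj(c,P):
    Rm,t=cam(c); q=(np.atleast_2d(P)-t)@Rm; q=q@K(c).T; return q[:,:2]/q[:,2:]
def atz(c,uv,z):
    Rm,t=cam(c); uv=np.atleast_2d(uv); d=np.c_[uv,np.ones(len(uv))]@np.linalg.inv(K(c)).T@Rm.T
    s=(z-t[2])/d[:,2]; return t+d*s[:,None]
def save(c,n,scale=1.4):
    im=cv2.cvtColor(c["img"],cv2.COLOR_RGB2BGR); cv2.imwrite("pics/"+n,cv2.resize(im,None,fx=scale,fy=scale,interpolation=cv2.INTER_CUBIC))
E
python3 - <<'E'
from h import *
import pickle
print(get_obs())
for n in("scene","top"):
    c=camera(n); print(n,c["xyz"],c["orientation"],c["intrinsics"]); save(c,n+"0.png"); pickle.dump(c,open(n+"0.pkl","wb"))
    for t in("wall","cradle","half_c","full1_c","full2_c","bottle","burner","jar"):
        print(t,[(np.round(d["point"],3).tolist(),round(d["confidence"],2)) for d in spotter.spot_in(c,t)])
E
```

```text
total 12
drwxr-xr-x  3 agent agent 4096 Dec  7 07:13 .
drwxr-xr-x 23 root  root  4096 Dec  7 07:13 ..
drwxr-xr-x  2 agent agent 4096 Dec  7 07:13 pics
{'time': 0.0, 'q': array([ 7.44272541e+01,  5.01116273e+00,  1.00354580e+01,  9.51013729e+01,
       -1.51500806e-03,  9.00019360e+01]), 'qd': array([ 0.03828919, -0.00171011,  0.01806987, -0.09664897, -0.04131994,
        0.01744727]), 'joint_efforts': array([-6.24336753e-04, -5.20383990e+01,  4.64810443e+01,  1.62805634e-02,
       -2.86572242e-05, -1.21229695e-05]), 'ee_pos': array([0.14759043, 0.52955179, 0.2092915 ]), 'tcp_rot': array([1.79998482e+02, 7.70776216e-02, 7.44253181e+01]), 'wrist_force': array([ 0.59272831,  0.12266216, -0.02971227]), 'torque': array([-0.00706043, -0.00813494, -0.0004981 ]), 'opening': 0.08527672492734438}
scene [1.20955793 0.67911899 0.91580053] [-130.84845484   -1.02493121  139.55750534] [[381.63306064   0.         279.77791564]
 [  0.         381.63306064 212.1531629 ]
 [  0.           0.           1.        ]]
wall [([0.59, 0.028, 0.042], 0.75)]
cradle [([0.489, 0.458, 0.035], 0.79)]
half_c [([0.49
[... 288 characters left out ...]
703, -0.016, 0.047], 0.91)]
top [ 0.40091144 -0.04725672  1.17764051] [-171.1645073     0.95040161  -89.76891753] [[438.60326791   0.         282.39106135]
 [  0.         438.60326791 208.19158237]
 [  0.           0.           1.        ]]
wall [([0.567, 0.03, 0.04], 0.75)]
cradle [([0.476, 0.4, 0.042], 0.78)]
half_c [([0.477, 0.433, 0.043], 0.97), ([0.57, 0.02, 0.043], 0.36)]
full1_c [([0.607, 0.318, 0.041], 0.72), ([0.568, 0.029, 0.044], 0.22)]
full2_c [([0.756, -0.349, 0.039], 0.7), ([0.608, -0.324, 0.035], 0.69), ([0.631, -0.502, 0.037], 0.66)]
bottle [([0.425, 0.262, 0.11], 0.73)]
burner [([0.425, -0.271, 0.021], 0.7), ([0.609, -0.325, 0.039], 0.51)]
jar [([0.686, -0.035, 0.07], 0.66)]
```

View pics/scene0.png

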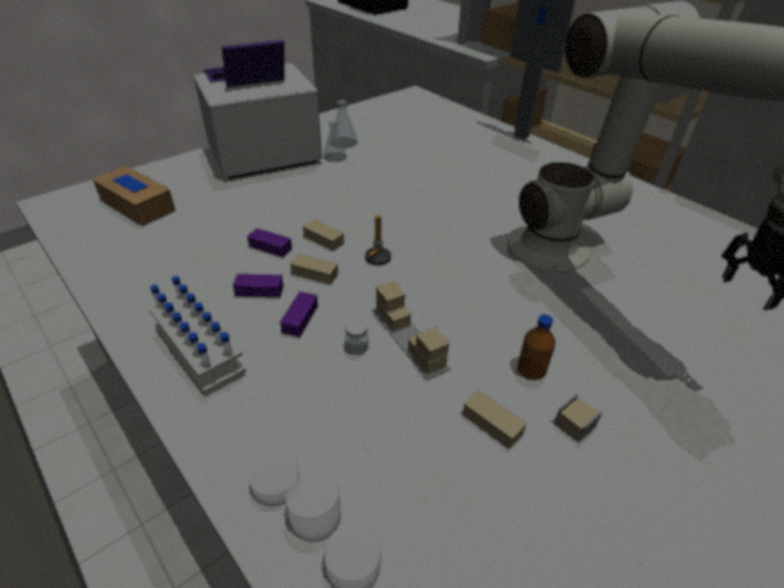

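View pics/top0.png

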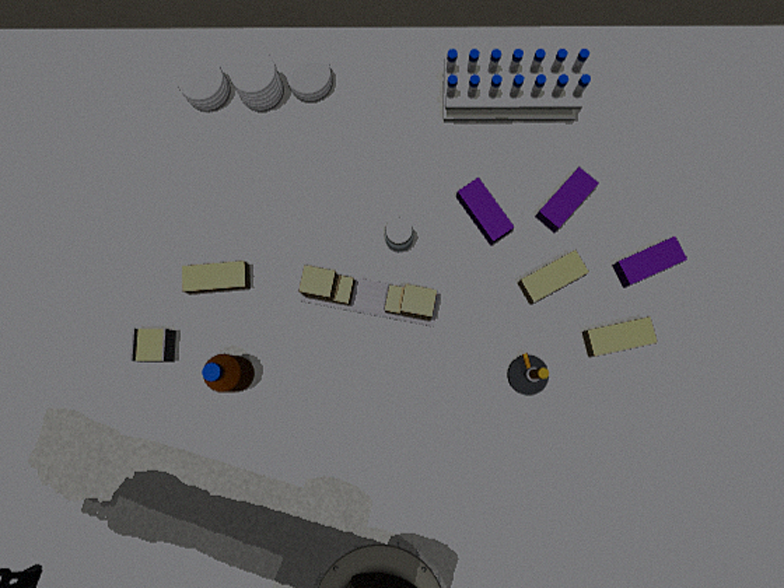

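The bricks to use are the tan ones: one in the upper left of the top view at (216,277), two on the right at (553,276) and (620,336), and the half brick at (150,344). The four purple blocks are decoys. The wall is at (370,295), with the jar behind it at (400,235). Next I'll measure the top faces in both views.

```bash
cat > m.py <<'E'
from h import *
import pickle
T=pickle.load(open("top0.pkl","rb"));S=pickle.load(open("scene0.pkl","rb"))
def tops(c,lo):
    hsv=cv2.cvtColor(c["img"],cv2.COLOR_RGB2HSV)
    m=cv2.inRange(hsv,(15,50,lo),(35,255,255))
    n,l,st,ce=cv2.connectedComponentsWithStats(m)
    return [(i,st[i],ce[i],l==i) for i in range(1,n) if st[i][4]>60]
if __name__=="__main__":
  for c,n in((T,"top"),(S,"scene")):
    print(n)
    for v in tops(c,90):
        mm=v[3]; px=c["img"][mm]
        w=atz(c,v[2],.04)[0]
        ys,xs=np.nonzero(mm); r=cv2.minAreaRect(np.c_[xs,ys].astype(np.float32))
        W=atz(c,cv2.boxPoints(r),.04)[:,:2]
        e=W-np.roll(W,1,0)
        print(v[1],np.round(v[2],1),np.round(w,4),px.min(0),np.median(px,0),"edges",np.round(np.linalg.norm(e,axis=1),3)[:2],np.round(np.degrees(np.arctan2(e[:2,1],e[:2,0])),1),"c",np.round(W.mean(0),4))
E
python3 m.py
python3 - <<'E'
from h import *
import pickle
T=pickle.load(open("top0.pkl","rb"));S=pickle.load(open("scene0.pkl","rb"))
a=cv2.resize(T["img"][170:240,200:330],None,fx=6,fy=6,interpolation=cv2.INTER_NEAREST)
b=cv2.resize(S["img"][190:275,255:330],None,fx=6,fy=6,interpolation=cv2.INTER_NEAREST)
cv2.imwrite("pics/a.png",a[:,:,::-1]);cv2.imwrite("pics/b.png",b[:,:,::-1])
E
```

```text
top
[373 179  47  36 823] [396.  196.5] [ 0.6092 -0.3258  0.04  ] [97 92 66] [121. 121.  89.] edges [0.049 0.12 ] [ 27.  -61.3] c [ 0.609  -0.3256]
[130 186  45  22 805] [151.9 196.7] [0.608  0.3183 0.04  ] [91 83 55] [121. 121.  90.] edges [0.049 0.121] [  8.2 -84.9] c [0.6078 0.3181]
[214 190  25  22 358] [226.1 199.6] [0.6005 0.121  0.04  ] [102  94  77] [121. 121.  94.] edges [0.06  0.051] [78.7 -9.6] c [0.5987 0.1216]
[239 197  13  19 119] [245.5 205.4] [0.585  0.0695 0.04  ] [92 79 54] [122. 123.  96.] edges [0.027 0.047] [ 77.5 -11.4] c [0.584  0.0703]
[275 203  37  22 420] [293.9 212.2] [ 0.5671 -0.0579  0.04  ] [91 80 60] [121.  121.   95.5] edges [0.091 0.053] [84.4 -5.3] c [ 0.5643 -0.0557]
[420 226  49  28 860] [444.1 239.7] [ 0.496  -0.4454  0.04  ] [97 92 65] [121. 121.  88.] edges [0.049 0.121] [  9.6 -77.8] c [ 0.496  -0.4458]
[ 97 235  19  23 404] [106.1 246. ] [0.4773 0.4317 0.04  ] [97 86 66] [121. 121.  90.] edges [0.057 0.047] [  4.  -89.9] c [0.4774 0.432 ]
scene
[388  86  38  16  98] [406.7  93.7] [-0.6581 -0.4013  0.04  ] [90 80 56] [99.5 94.  70. ] edges [0.2
[... 501 characters left out ...]
13 145] [278.4 207.4] [ 0.5275 -0.1046  0.04  ] [92 85 67] [122. 113.  89.] edges [0.058 0.062] [-117.3  168.3] c [ 0.5255 -0.1047]
[278 219  15  10  86] [284.7 223.7] [ 0.5663 -0.0257  0.04  ] [91 84 66] [118. 110.  87.] edges [0.032 0.05 ] [-115.   171.1] c [ 0.5662 -0.0256]
[293 235  27  15 216] [307.4 242. ] [0.5668 0.0868 0.04  ] [90 84 64] [123. 113.  89.] edges [0.06  0.086] [-116.8  167.9] c [0.5732 0.0863]
[332 280  43  33 576] [353.7 295.7] [0.6123 0.3232 0.04  ] [90 84 66] [123. 115.  91.] edges [0.121 0.051] [ -84.3 -164.4] c [0.6118 0.3201]
[401 285  26  21 282] [413.4 294.6] [0.479  0.4292 0.04  ] [90 83 64] [123. 114.  90.] edges [0.05  0.063] [-100.1 -176.8] c [0.4779 0.4286]
```

View pics/a.png

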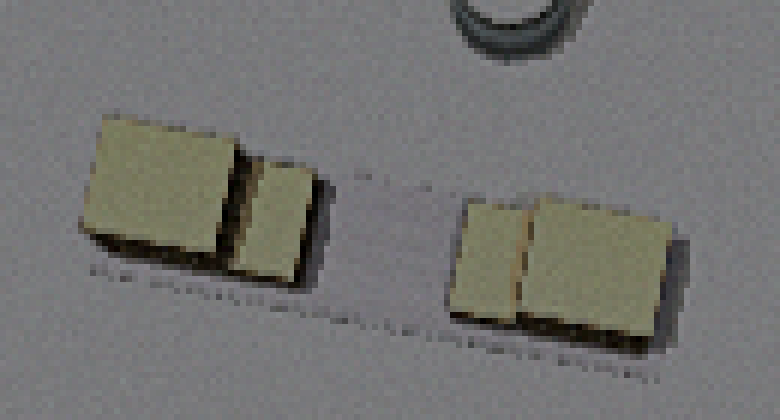

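View pics/b.png

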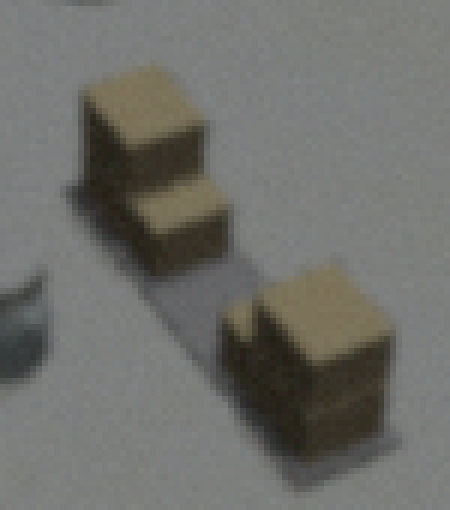

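```bash
cat > fit.py <<'E'
from h import *
from scipy.optimize import minimize
SS=8
def boxpts(b,pose):
    x0,x1,y0,y1,z0,z1=b; X,Y,yaw=pose[:3]; dz=pose[3] if len(pose)>3 else 0
    c,s=np.cos(np.radians(yaw)),np.sin(np.radians(yaw))
    P=np.array([[x,y,z] for z in(z0,z1) for x,y in((x0,y0),(x1,y0),(x1,y1),(x0,y1))])
    return np.c_[X+c*P[:,0]-s*P[:,1],Y+s*P[:,0]+c*P[:,1],P[:,2]+dz]
def render(c,boxes,pose,win,side):
    u0,v0,u1,v1=win; im=np.zeros(((v1-v0)*SS,(u1-u0)*SS),np.float32)
    t=np.array(c["xyz"])
    bs=[boxpts(b,pose) for b in boxes]
    # paint far to near (low first, then by distance)
    order=sorted(range(len(bs)),key=lambda i:(-np.linalg.norm(bs[i].mean(0)-t)))
    for i in order:
        uv=((proj(c,bs[i])+.5-[u0,v0])*SS-.5)*16
        h=cv2.convexHull(uv.astype(np.float32).reshape(-1,1,2)).round().astype(np.int32)
        cv2.fillConvexPoly(im,h,float(side),shift=4)
        cv2.fillConvexPoly(im,uv[4:].round().astype(np.int32),1.0,shift=4)
    im=cv2.resize(im,(u1-u0,v1-v0),interpolation=cv2.INTER_AREA)
    return cv2.GaussianBlur(im,(3,3),.5)
def soft(c,win):
    u0,v0,u1,v1=win; f=c["img"].astype(np.float32)[v0:v1,u0:u1]
    return (f[...,0]+f[...,1])/2-f[...,2]
def fit(c,boxes,p0,pad=5,dz=False,mask=None):
    uv=np.vstack([proj(c,boxpts(b,p0)) for b in boxes])
    win=[int(uv[:,0].min())-pad,int(uv[:,1].min())-pad,int(uv[:,0].max())+pad,int(uv[:,1].max())+pad]
    m=soft(c,win)
    def cost(p):
        q=list(p[:4]) if dz else list(p[:3]); q[0]/=1000;q[1]/=1000
        if dz:q[3]/=1000
        r=render(c,boxes,q,win,p[-1]); 
        A=np.c_[r.ravel(),np.ones(r.size)]; k,res,_,_=np.linalg.lstsq(A,m.ravel(),rcond=None)
        return float(res[0])/m.size
    x0=[p0[0]*1000,p0[1]*1000,p0[2]]+([0] if dz else [])+[.25]
    best=None
    for k in range(2):
        n=len(x0); sim=np.vstack([x0]+[np.array(x0)+np.eye(n)[i]*([4,4,4]+([4] if dz else [])+[.2])[i] for i in range(n)])
        r=minimize(cost,x0,method="Nelder-Mead",options=dict(initial_simplex=sim,xatol=.02,fatol=1e-5,maxiter=600)); x0=r.x
    return r.x,r.fun
FULL=[(-.06,.06,-.025,.025,0,.04)]
HALF=[(-.03,.03,-.025,.025,.004,.044)]
WALL=[(-.123,-.034,-.025,.025,.004,.044),(.034,.123,-.025,.025,.004,.044),(-.123,-.0645,-.025,.025,.044,.084),(.0645,.123,-.025,.025,.044,.084)]
E
cat > f1.py <<'E'
from fit import *
import pickle
T=pickle.load(open("top0.pkl","rb"));S=pickle.load(open("scene0.pkl","rb"))
for n,b,p in (("A",FULL,(.608,.318,95)),("B",FULL,(.609,-.3256,118.5)),("C",FULL,(.496,-.4456,101)),("H",HALF,(.477,.432,0)),("W",WALL,(.577,.03,79))):
    for cn,c in(("top",T),("scene",S)):
        print(n,cn,*[np.round(v,2) for v in fit(c,b,p)])
        if n!="W": print("   dz",*[np.round(v,2) for v in fit(c,b,p,dz=True)])
E
python3 f1.py
```

```text
A top [6.0784e+02 3.1776e+02 9.4940e+01 2.3000e-01] 9.01
   dz [ 6.0929e+02  3.2032e+02  9.4870e+01 -7.5800e+00  2.5000e-01] 8.54
A scene [6.1155e+02 3.1983e+02 9.5160e+01 3.8000e-01] 2.84
   dz [ 6.0945e+02  3.1854e+02  9.5150e+01 -3.1800e+00  3.9000e-01] 2.72
B top [ 6.0923e+02 -3.2535e+02  1.1858e+02  2.8000e-01] 7.66
   dz [ 6.0930e+02 -3.2534e+02  1.1868e+02 -6.8000e-01  2.8000e-01] 7.62
B scene [ 6.1341e+02 -3.2287e+02  1.1820e+02  4.0000e-01] 21.77
   dz [ 6.0918e+02 -3.3083e+02  1.1794e+02 -6.9000e+00  3.9000e-01] 21.63
C top [ 4.9608e+02 -4.4510e+02  1.0219e+02  3.1000e-01] 8.52
   dz [ 4.9634e+02 -4.4618e+02  1.0219e+02 -3.4800e+00  3.2000e-01] 8.34
C scene [ 4.9986e+02 -4.4129e+02  1.0221e+02  3.7000e-01] 6.83
   dz [ 4.9808e+02 -4.4496e+02  1.0177e+02 -2.6200e+00  3.7000e-01] 6.74
H top [ 4.7747e+02  4.2976e+02 -8.0000e-02 -1.0000e-02] 12.95
   dz [ 4.7903e+02  4.4132e+02  6.0000e-01 -2.7490e+01 -1.0000e-02] 10.96
H scene [4.8131e+02 4.2937e+02 5.6000e-01 2.9000e-01] 4.42
   dz [ 4.8109e+02  4.2926e+02  8.3000e-01 -4.0000e-01  3.0000e-01] 4.34
W top [5.7352e+02 2.2760e+01 7.9320e+01 3.4000e-01] 8.72
W scene [5.7717e+02 2.5140e+01 7.9300e+01 4.1000e-01] 3.74
```

```bash
cat > plan.py <<'E'
import sys
from h import *
# usage: plan.py x y z yaw n [claw]   (m, deg) from the current pose
def plan(o,x,y,z,yaw,n):
    p=np.array(o["ee_pos"]); Rm=R.from_euler('xyz',o["tcp_rot"],degrees=True); 
    G=R.from_euler('xyz',[180,0,yaw],degrees=True)
    rv=(Rm.inv()*G).as_rotvec(degrees=True)
    out=[]
    for i in range(n):
        Ri=Rm*R.from_rotvec(rv*i/n,degrees=True)
        d=Ri.inv().apply((np.array([x,y,z])-p)/n)*100
        out.append([np.round(d,2).tolist(),np.round(rv/n,2).tolist()])
    return out
if __name__=="__main__":
    o=get_obs(); a=[float(v) for v in sys.argv[1:]]
    print("t",round(o["time"],2),"p",np.round(o["ee_pos"],4),"rot",np.round(o["tcp_rot"],2),"q",np.round(o["q"],1),"F",np.round(o["wrist_force"],1),"op",round(o["opening"],4))
    if a:
        for r in plan(o,*a[:4],int(a[4])): print(r)
E
python3 plan.py .479 .430 .16 0 9
```

```text
t 0.9 p [0.1476 0.5298 0.21  ] rot [180.    -0.    74.43] q [74.4  5.  10.1 95.1 -0.  90. ] F [-0.1  0.2 -0.6] op 0.0853
[[-0.08, 3.84, 0.56], [-0.0, -0.0, 8.27]]
[[0.47, 3.82, 0.56], [-0.0, -0.0, 8.27]]
[[1.02, 3.71, 0.56], [-0.0, -0.0, 8.27]]
[[1.54, 3.52, 0.56], [-0.0, -0.0, 8.27]]
[[2.03, 3.26, 0.56], [-0.0, -0.0, 8.27]]
[[2.48, 2.94, 0.56], [-0.0, -0.0, 8.27]]
[[2.88, 2.55, 0.56], [-0.0, -0.0, 8.27]]
[[3.21, 2.11, 0.56], [-0.0, -0.0, 8.27]]
[[3.48, 1.63, 0.56], [-0.0, -0.0, 8.27]]
```

Call:
play_rows:
  rows:
    - [0, [-0.1, 3.8, 0.5], [0, 0, 8.3]]
    - [0, [0.5, 3.8, 0.5], [0, 0, 8.3]]
    - [0, [1.0, 3.7, 0.5], [0, 0, 8.3]]
    - [0, [1.5, 3.5, 0.5], [0, 0, 8.3]]
    - [0, [2.0, 3.3, 0.5], [0, 0, 8.3]]
    - [0, [2.5, 2.9, 0.5], [0, 0, 8.3]]
    - [0, [2.9, 2.6, 0.5], [0, 0, 8.3]]
    - [0, [3.2, 2.1, 0.5], [0, 0, 8.3]]
    - [0, [3.5, 1.6, 0.5], [0, 0, 8.3]]
    - [0, [0, 0, 0], [0, 0, 0]]

```text
time: 1.9
ee_pos: [0.4879, 0.4201, 0.1625]
tcp_rot: [-179.9, 0.0, -2.9]
wrist_force: [-0.6, 0.0, -0.7]
opening: 0.0852
```

```bash
python3 plan.py .479 .430 .10 0 4
python3 - <<'E'
from h import *
import pickle
for n in("scene","top"):
    c=camera(n); save(c,n+"1.png"); pickle.dump(c,open(n+"1.pkl","wb"))
E
```

```text
t 1.9 p [0.4879 0.4201 0.1625] rot [-179.89    0.     -2.9 ] q [4.070e+01 1.740e+01 1.920e+01 9.170e+01 1.000e-01 1.336e+02] F [-0.6  0.  -0.7] op 0.0852
[[-0.24, -0.23, 1.56], [-0.03, 0.0, -0.73]]
[[-0.23, -0.24, 1.56], [-0.03, 0.0, -0.73]]
[[-0.23, -0.24, 1.56], [-0.03, 0.0, -0.73]]
[[-0.23, -0.25, 1.56], [-0.03, 0.0, -0.73]]
```

View pics/scene1.png

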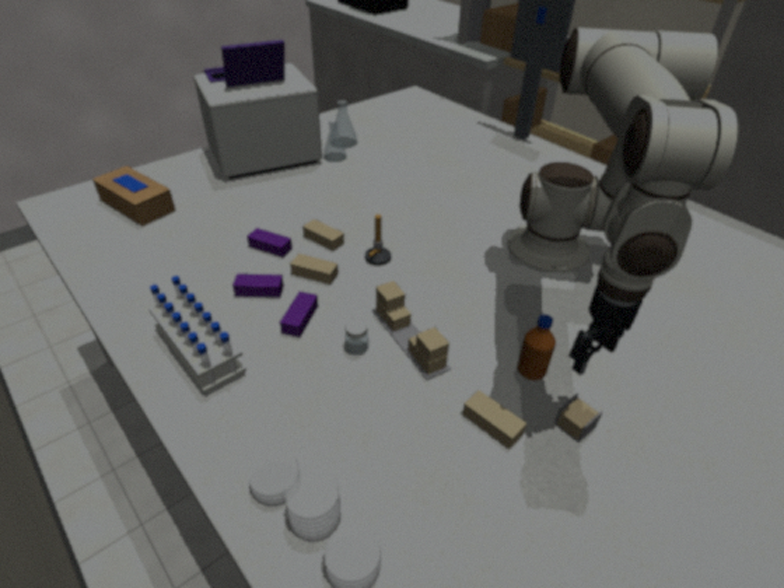

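View pics/top1.png

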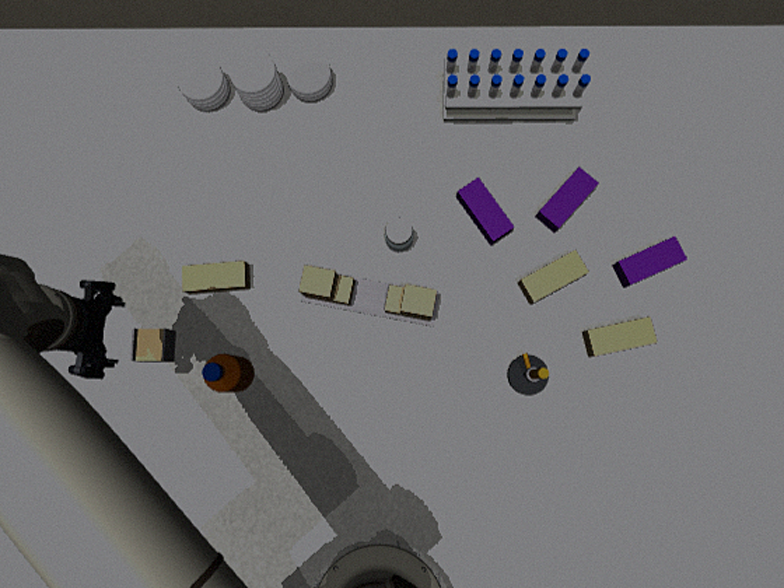

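Run:
```python
from h import *
import pickle
for n in("scene","top"):
    c=pickle.load(open(n+"1.pkl","rb")); p=np.array([.4879,.4201,.1625])
    print(n,proj(c,[p,p+[.03,0,.0],p-[.03,0,0],p-[0,0,.011]])*1.4)
    P=proj(c,p)[0]; u,v=int(P[0]),int(P[1])
    a=c["img"][max(v-45,0):v+45,max(u-60,0):u+60]; cv2.imwrite("pics/z_%s.png"%n,cv2.resize(a,None,fx=6,fy=6,interpolation=cv2.INTER_NEAREST)[:,:,::-1]); print(u-60,v-45)
```

```text
scene [[588.0663692  371.67194626]
 [578.6751142  379.54192758]
 [597.18035655 364.03431845]
 [586.55990778 375.55079039]]
360 220
top [[125.51262796 332.99780913]
 [126.79279631 315.11983152]
 [124.22089423 351.03730117]
 [128.45389745 333.56391326]]
29 192
```

View pics/z_top.png

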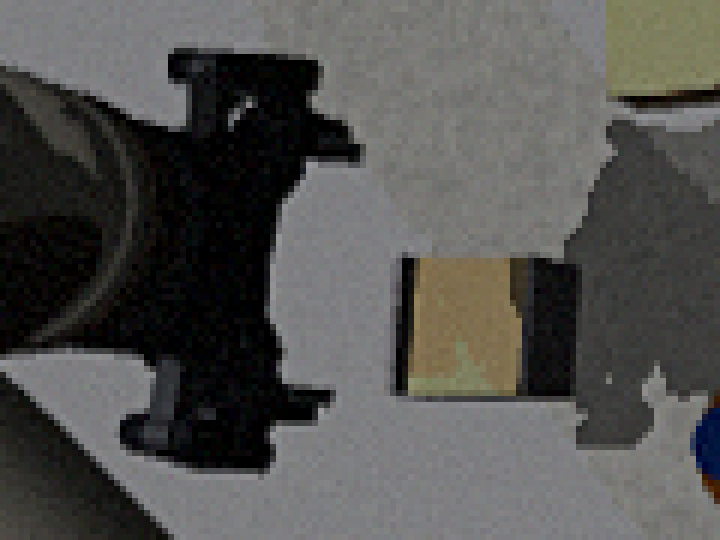

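View pics/z_scene.png

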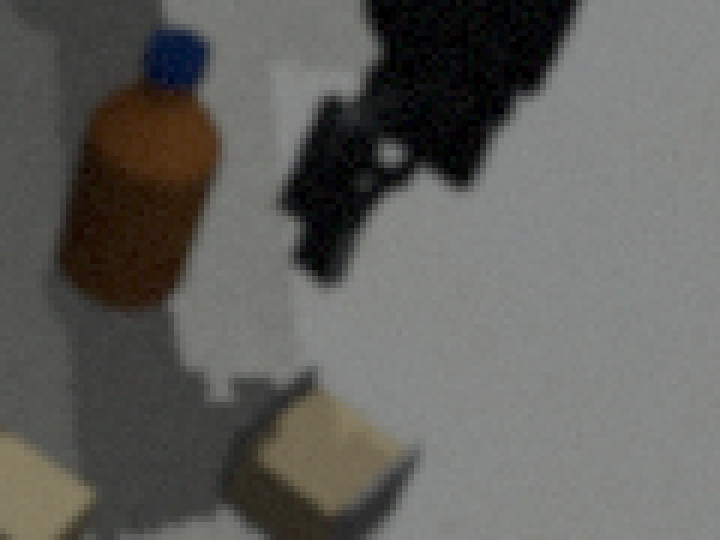

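Call:
play_rows:
  rows:
    - [0, [-0.2, -0.2, 1.5], [0, 0, -0.7]]
    - [0, [-0.2, -0.2, 1.5], [0, 0, -0.7]]
    - [0, [-0.2, -0.2, 1.5], [0, 0, -0.7]]
    - [0, [-0.2, -0.3, 1.5], [0, 0, -0.7]]
    - [0, [0, 0, 0], [0, 0, 0]]

```text
time: 2.5
ee_pos: [0.4726, 0.4342, 0.1028]
tcp_rot: [-179.7, -0.0, 1.1]
wrist_force: [-0.5, -0.5, -0.1]
opening: 0.0847
```

```bash
python3 plan.py .479 .430 .021 0 5
```

```text
t 2.5 p [0.4726 0.4342 0.1028] rot [-1.7971e+02 -4.0000e-02  1.1300e+00] q [ 42.5  16.6  11.6  84.8   0.2 131.4] F [-0.5 -0.5 -0.1] op 0.0847
[[0.13, 0.09, 1.63], [-0.06, -0.01, 0.23]]
[[0.13, 0.09, 1.63], [-0.06, -0.01, 0.23]]
[[0.13, 0.09, 1.63], [-0.06, -0.01, 0.23]]
[[0.13, 0.09, 1.63], [-0.06, -0.01, 0.23]]
[[0.13, 0.09, 1.64], [-0.06, -0.01, 0.23]]
```

Call:
play_rows:
  rows:
    - [0, [0.3, 0.2, 1.0], [0, 0, 0.5]]
    - [0, [0.2, 0.2, 1.0], [0, 0, 0.5]]
    - [0, [0, 0, 0], [0, 0, 0]]
    - [0, [0, 0, 0], [0, 0, 0]]

```text
time: 2.9
ee_pos: [0.4771, 0.4311, 0.0829]
tcp_rot: [-179.6, -0.1, 0.2]
wrist_force: [0.1, -0.2, -0.6]
opening: 0.0857
```

```bash
python3 plan.py .479 .430 .021 0 4
```

```text
t 2.9 p [0.4771 0.4311 0.0829] rot [-1.7964e+02 -1.1000e-01  1.9000e-01] q [ 42.   16.8   9.6  82.5   0.2 131.8] F [ 0.1 -0.2 -0.6] op 0.0857
[[0.05, 0.04, 1.55], [-0.09, -0.03, 0.05]]
[[0.05, 0.03, 1.55], [-0.09, -0.03, 0.05]]
[[0.05, 0.03, 1.55], [-0.09, -0.03, 0.05]]
[[0.05, 0.03, 1.55], [-0.09, -0.03, 0.05]]
```

Call:
play_rows:
  rows:
    - [0, [0.0, 0.0, 1.6], [-0.1, 0, 0]]
    - [0, [0.1, 0.1, 1.6], [-0.1, 0, 0]]
    - [0, [0.0, 0.0, 1.6], [-0.1, 0, 0]]
    - [0, [0.0, 0.0, 1.3], [0, 0, 0]]
    - [0, [0, 0, 0], [0, 0, 0]]
    - [0, [0, 0, 0], [0, 0, 0]]

```text
time: 3.5
ee_pos: [0.4784, 0.4295, 0.0158]
tcp_rot: [180.0, -0.1, 0.2]
wrist_force: [-0.6, -0.5, 0.4]
opening: 0.0853
```

```bash
python3 plan.py .479 .430 .021 0 1; python3 plan.py
```

```text
t 3.5 p [0.4784 0.4295 0.0158] rot [ 1.8e+02 -8.0e-02  1.5e-01] q [ 4.190e+01  1.810e+01  3.900e+00  7.570e+01 -1.000e-01  1.318e+02] F [-0.6 -0.5  0.4] op 0.0853
[[0.06, -0.05, -0.52], [0.0, -0.08, 0.15]]
t 3.5 p [0.4784 0.4295 0.0158] rot [ 1.8e+02 -8.0e-02  1.5e-01] q [ 4.190e+01  1.810e+01  3.900e+00  7.570e+01 -1.000e-01  1.318e+02] F [-0.6 -0.5  0.4] op 0.0853
```

Call:
play_rows:
  rows:
    - [0, [0.0, 0.0, -0.5], [0, 0, 0]]
    - [1, [0, 0, 0], [0, 0, 0]]
    - [1, [0, 0, 0], [0, 0, 0]]
    - [1, [0, 0, 0], [0, 0, 0]]
    - [1, [0, 0, 0], [0, 0, 0]]
    - [1, [0, 0, 0], [0, 0, 0]]
  newtons: 40

```text
time: 4.1
ee_pos: [0.4796, 0.4306, 0.0242]
tcp_rot: [-179.8, -0.3, 0.2]
wrist_force: [0.6, -0.1, 0.3]
opening: 0.0124
```

```bash
python3 plan.py .479 .430 .021 0 1
```

```text
t 4.1 p [0.4796 0.4306 0.0242] rot [-1.7984e+02 -2.6000e-01  1.6000e-01] q [ 4.190e+01  1.790e+01  4.500e+00  7.630e+01 -1.000e-01  1.318e+02] F [ 0.6 -0.1  0.3] op 0.0124
[[-0.06, 0.06, 0.32], [-0.16, -0.26, 0.16]]
```

Run:
```python
from h import *
import pickle
for n in("scene","top"):
    c=camera(n); pickle.dump(c,open(n+"2.pkl","wb")); p=np.array([.4796,.4306,.0242])
    P=proj(c,p)[0]; u,v=int(P[0]),int(P[1])
    a=c["img"][max(v-45,0):v+45,max(u-60,0):u+60]; cv2.imwrite("pics/y_%s.png"%n,cv2.resize(a,None,fx=6,fy=6,interpolation=cv2.INTER_NEAREST)[:,:,::-1]); print((u-max(u-60,0))*6,(v-max(0,v-45))*6)
print(get_obs()["opening"])
```

```text
360 270
360 270
0.0002932320540596181
```

View pics/y_top.png

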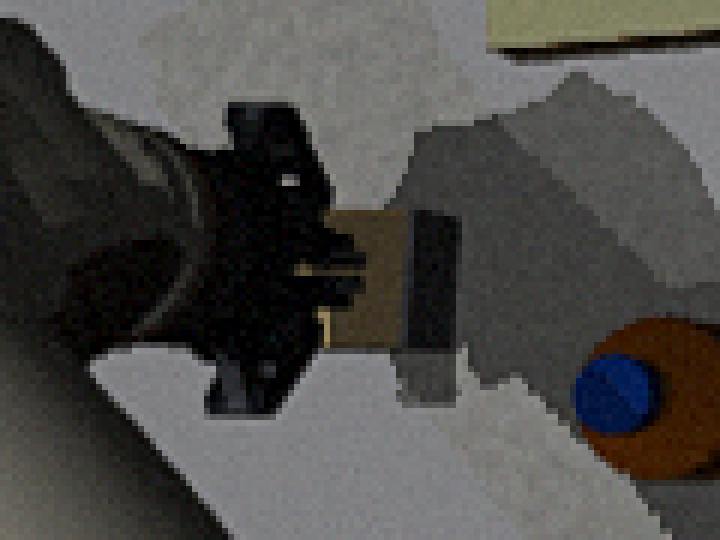

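View pics/y_scene.png

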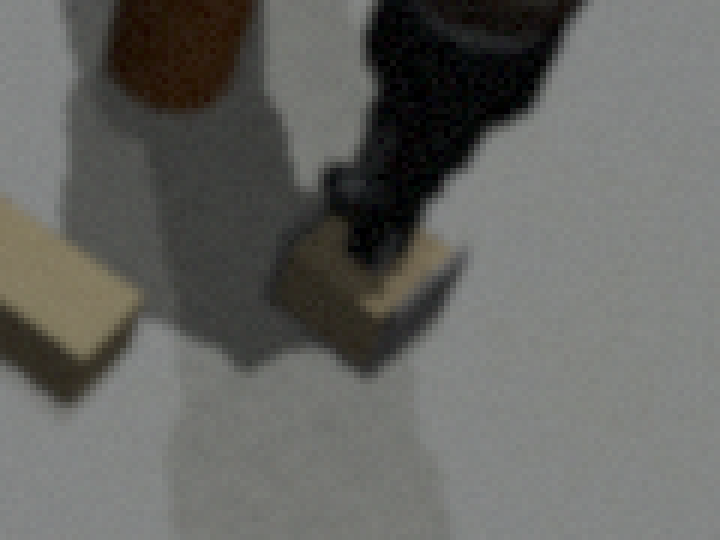

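Run:
```python
from h import *
import pickle
for n in("scene","top"):
    c=pickle.load(open(n+"2.pkl","rb")); p=np.array([.4796,.4306,.0242])
    P=proj(c,p)[0]; u,v=int(P[0]),int(P[1])
    x0,y0=u-28,v-20
    a=cv2.convertScaleAbs(c["img"][y0:y0+42,x0:x0+56],alpha=2.0,beta=10)
    a=cv2.resize(a,None,fx=14,fy=14,interpolation=cv2.INTER_NEAREST)[:,:,::-1].copy()
    def dr(Q,col):
        for q in proj(c,np.array(Q)): cv2.circle(a,tuple(int(w) for w in ((q-[x0,y0]+.5)*14)),4,col,-1)
    # expected brick top corners (green), tip rectangle (red)
    dr([[.479+sx*.03,.430+sy*.025,.044] for sx in(-1,1) for sy in(-1,1)],(0,255,0))
    dr([[.4796,.4306+sy*.011,.013] for sy in(-1,0,1)],(0,0,255))
    dr([[.4796,.4306+sy*.011,.044] for sy in(-1,0,1)],(255,0,0))
    cv2.imwrite("pics/x_%s.png"%n,a); print(n,x0,y0)
```

```text
scene 384 278
top 81 225
```

View pics/x_top.png

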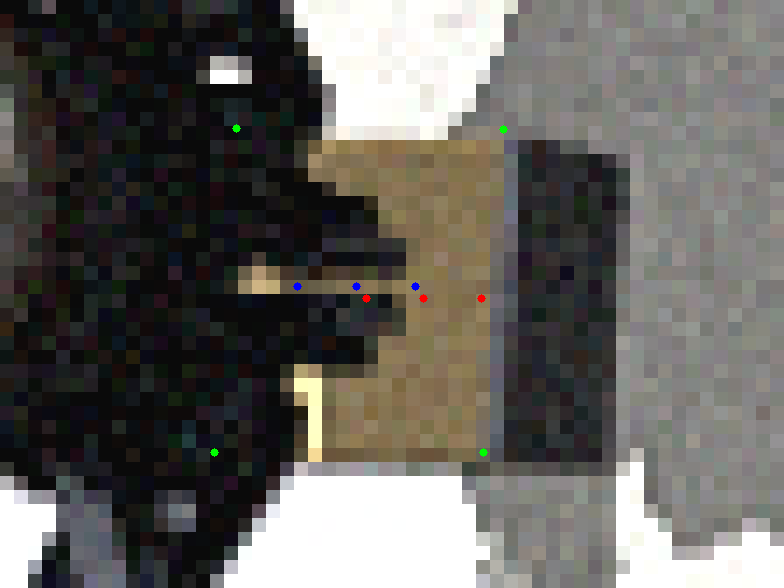

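View pics/x_scene.png

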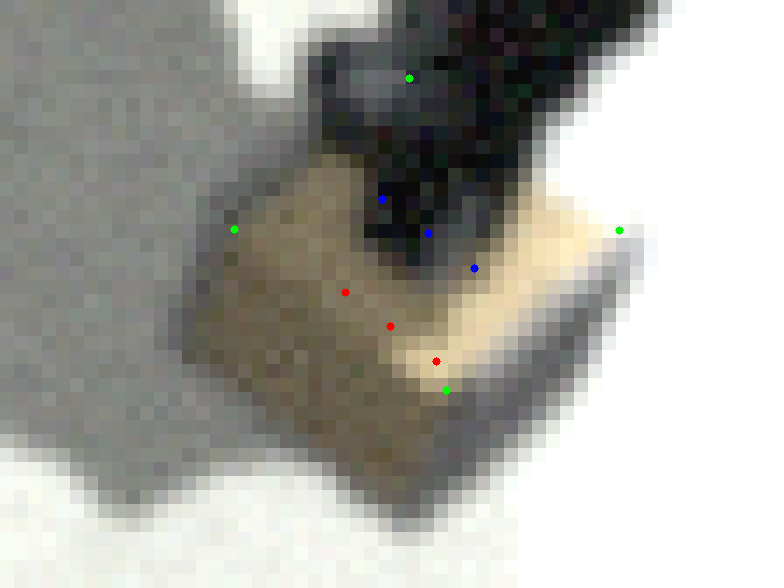

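The fingers closed above the brick. In both views the shut tips sit at z ≈ 0.045, not the 0.013 the reported TCP implies, so something is about 30 mm off in height. I'll touch the brick top gently to measure it.

Call:
play_rows:
  rows:
    - [1, [0, 0, 0.2], [0, 0, 0]]
    - [1, [0, 0, 0], [0, 0, 0]]

```text
time: 4.4
ee_pos: [0.4798, 0.4307, 0.023]
tcp_rot: [-179.8, -0.3, 0.1]
wrist_force: [0.2, 0.1, 0.1]
opening: 0.0002
```

```bash
python3 plan.py
```

```text
t 4.4 p [0.4798 0.4307 0.023 ] rot [-1.798e+02 -3.100e-01  1.500e-01] q [ 4.190e+01  1.790e+01  4.400e+00  7.610e+01 -1.000e-01  1.318e+02] F [0.2 0.1 0.1] op 0.0002
```

Call:
play_rows:
  rows:
    - [1, [0, 0, 0.2], [0, 0, 0]]
    - [1, [0, 0, 0.1], [0, 0, 0]]

```text
time: 4.6
ee_pos: [0.48, 0.4309, 0.0228]
tcp_rot: [-179.7, -0.4, 0.2]
wrist_force: [-3.2, -2.6, 6.3]
opening: 0.0001
```

Call:
play_rows:
  rows:
    - [1, [0, 0, 0.2], [0, 0, 0]]
    - [1, [0, 0, 0.1], [0, 0, 0]]

```text
time: 4.8
ee_pos: [0.4801, 0.431, 0.0228]
tcp_rot: [-179.6, -0.5, 0.2]
wrist_force: [-0.7, -0.7, 3.7]
opening: -0.0001
```

Contact came at reported z = 0.0228 with the tips on the brick top at 0.044. The gripper therefore sits 32 mm higher than the reported z implies, and I'll correct for that from here on. Next I'll open and descend.

Call:
play_rows:
  rows:
    - [0, [0, 0, -0.4], [0, 0, 0]]
    - [0, [0, 0, 0], [0, 0, 0]]
    - [0, [0, 0, 0], [0, 0, 0]]
    - [0, [0, 0, 0], [0, 0, 0]]
    - [0, [0, 0, 0], [0, 0, 0]]
    - [0, [0, 0, 0], [0, 0, 0]]

```text
time: 5.4
ee_pos: [0.4798, 0.4307, 0.0259]
tcp_rot: [-179.7, -0.4, 0.2]
wrist_force: [-0.2, 0.3, 0.7]
opening: 0.0848
```

```bash
python3 plan.py .480 .430 -.014 0 5
```

```text
t 5.4 p [0.4798 0.4307 0.0259] rot [-1.797e+02 -4.300e-01  1.500e-01] q [ 4.190e+01  1.770e+01  4.400e+00  7.620e+01 -1.000e-01  1.318e+02] F [-0.2  0.3  0.7] op 0.0848
[[-0.0, 0.02, 0.8], [-0.06, -0.09, 0.03]]
[[-0.0, 0.02, 0.8], [-0.06, -0.09, 0.03]]
[[0.0, 0.02, 0.8], [-0.06, -0.09, 0.03]]
[[0.0, 0.02, 0.8], [-0.06, -0.09, 0.03]]
[[0.0, 0.02, 0.8], [-0.06, -0.09, 0.03]]
```

Call:
play_rows:
  rows:
    - [0, [0, 0, 0.7], [-0.1, -0.1, 0]]
    - [0, [0, 0, 0.7], [-0.1, -0.1, 0]]
    - [0, [0, 0, 0.5], [-0.1, -0.2, 0]]
    - [0, [0, 0, 0], [0, 0, 0]]

```text
time: 5.8
ee_pos: [0.4796, 0.4305, 0.0043]
tcp_rot: [179.9, 0.1, 0.2]
wrist_force: [-0.3, 0.1, -0.2]
opening: 0.0855
```

```bash
python3 plan.py .480 .430 -.014 0 3
```

```text
t 5.8 p [0.4796 0.4305 0.0043] rot [1.7993e+02 6.0000e-02 1.6000e-01] q [ 41.9  18.8   3.4  74.7  -0.  131.8] F [-0.3  0.1 -0.2] op 0.0855
[[0.01, 0.02, 0.61], [0.02, 0.02, 0.05]]
[[0.01, 0.02, 0.61], [0.02, 0.02, 0.05]]
[[0.01, 0.02, 0.61], [0.02, 0.02, 0.05]]
```

Call:
play_rows:
  rows:
    - [0, [0, 0, 0.6], [0, 0, 0]]
    - [0, [0, 0, 0.6], [0, 0, 0]]
    - [0, [0, 0, 0.2], [0, 0, 0]]
    - [0, [0, 0, 0], [0, 0, 0]]
    - [1, [0, 0, 0], [0, 0, 0]]
    - [1, [0, 0, 0], [0, 0, 0]]
    - [1, [0, 0, 0], [0, 0, 0]]
    - [1, [0, 0, 0], [0, 0, 0]]
  newtons: 40

```text
time: 6.6
ee_pos: [0.4796, 0.4306, -0.0107]
tcp_rot: [179.9, 0.1, 0.2]
wrist_force: [-0.3, 0.5, -0.7]
opening: 0.0593
```

```bash
python3 plan.py .480 .430 .17 0 5
```

```text
t 6.6 p [ 0.4796  0.4306 -0.0107] rot [1.7994e+02 6.0000e-02 1.6000e-01] q [ 41.9  19.2   2.3  73.1  -0.  131.8] F [-0.3  0.5 -0.7] op 0.0593
[[0.0, 0.02, -3.61], [0.01, 0.01, 0.03]]
[[0.01, 0.01, -3.61], [0.01, 0.01, 0.03]]
[[0.01, 0.01, -3.61], [0.01, 0.01, 0.03]]
[[0.01, 0.01, -3.61], [0.01, 0.01, 0.03]]
[[0.01, 0.01, -3.61], [0.01, 0.01, 0.03]]
```

Call:
play_rows:
  rows:
    - [1, [0, 0, -2.0], [0, 0, 0]]
    - [1, [0, 0, -4.5], [0, 0, 0]]
    - [1, [0, 0, -4.5], [0, 0, 0]]
    - [1, [0, 0, -4.5], [0, 0, 0]]
    - [1, [0, 0, -4.5], [0, 0, 0]]
    - [1, [0, 0, -2.0], [0, 0, 0]]
    - [1, [0, 0, 0], [0, 0, 0]]

```text
time: 7.3
ee_pos: [0.4783, 0.4295, 0.2147]
tcp_rot: [179.7, 0.3, 0.2]
wrist_force: [0.7, 1.0, -0.9]
opening: 0.0594
```

```bash
python3 plan.py .428 .052 .215 79.3 10
```

```text
t 7.3 p [0.4783 0.4295 0.2147] rot [1.7975e+02 2.8000e-01 1.6000e-01] q [ 41.9  19.   27.1  98.4  -0.  131.8] F [ 0.7  1.  -0.9] op 0.0594
[[-0.51, 3.77, 0.02], [0.0, 0.04, -7.91]]
[[-1.03, 3.67, 0.02], [0.0, 0.04, -7.91]]
[[-1.52, 3.49, 0.01], [0.0, 0.04, -7.91]]
[[-1.99, 3.25, 0.01], [0.0, 0.04, -7.91]]
[[-2.42, 2.94, 0.01], [0.0, 0.04, -7.91]]
[[-2.8, 2.58, 0.01], [0.0, 0.04, -7.91]]
[[-3.13, 2.17, 0.01], [0.0, 0.04, -7.91]]
[[-3.4, 1.72, 0.0], [0.0, 0.04, -7.91]]
[[-3.6, 1.24, 0.0], [0.0, 0.04, -7.91]]
[[-3.74, 0.73, -0.0], [0.0, 0.04, -7.91]]
```

Call:
play_rows:
  rows:
    - [1, [-0.5, 3.7, 0], [0, 0, -7.9]]
    - [1, [-1.0, 3.6, 0], [0, 0, -7.9]]
    - [1, [-1.5, 3.4, 0], [0, 0, -7.9]]
    - [1, [-2.0, 3.2, 0], [0, 0, -7.9]]
    - [1, [-2.4, 2.9, 0], [0, 0, -7.9]]
    - [1, [-2.8, 2.5, 0], [0, 0, -7.9]]
    - [1, [-3.1, 2.1, 0], [0, 0, -7.9]]
    - [1, [-3.3, 1.7, 0], [0, 0, -7.9]]
    - [1, [-3.4, 1.2, 0], [0, 0, -7.5]]
    - [1, [-3.0, 0.7, 0], [0, 0, -6.0]]
    - [1, [0, 0, 0], [0, 0, 0]]
    - [1, [0, 0, 0], [0, 0, 0]]

```text
time: 8.5
ee_pos: [0.43, 0.0519, 0.1948]
tcp_rot: [-178.8, 1.0, 80.1]
wrist_force: [0.0, 0.0, -1.9]
opening: 0.0593
```

```bash
python3 plan.py .428 .052 .03 79.3 6
```

```text
t 8.5 p [0.43   0.0519 0.1948] rot [-178.78    0.96   80.11] q [ 7.3 -9.7 -5.8 95.3 -0.6 17.2] F [ 0.   0.  -1.9] op 0.0593
[[0.04, 0.03, 2.75], [-0.2, 0.16, 0.13]]
[[0.03, 0.02, 2.75], [-0.2, 0.16, 0.13]]
[[0.03, 0.01, 2.75], [-0.2, 0.16, 0.13]]
[[0.02, -0.0, 2.75], [-0.2, 0.16, 0.13]]
[[0.01, -0.01, 2.75], [-0.2, 0.16, 0.13]]
[[0.0, -0.02, 2.75], [-0.2, 0.16, 0.13]]
```

Call:
play_rows:
  rows:
    - [1, [0, 0, 2.8], [-0.2, 0.2, 0.1]]
    - [1, [0, 0, 4.0], [-0.2, 0.2, 0.1]]
    - [1, [0, 0, 4.5], [-0.2, 0.2, 0.2]]
    - [1, [0, 0, 4.0], [-0.3, 0.2, 0.1]]
    - [1, [0, 0, 2.5], [-0.3, 0.2, 0.1]]
    - [1, [0, 0, 0], [0, 0, 0]]
    - [1, [0, 0, 0], [0, 0, 0]]

```text
time: 9.2
ee_pos: [0.4248, 0.0562, 0.0055]
tcp_rot: [-179.8, -0.1, 79.2]
wrist_force: [0.4, 0.7, -0.2]
opening: 0.0595
```

```bash
python3 plan.py .428 .052 -.0145 79.3 3
```

```text
t 9.2 p [0.4248 0.0562 0.0055] rot [-1.7978e+02 -7.0000e-02  7.9250e+01] q [  7.4 -10.5 -27.5  73.2   0.1  18.2] F [ 0.4  0.7 -0.2] op 0.0595
[[-0.12, 0.13, 0.67], [-0.07, -0.02, -0.02]]
[[-0.12, 0.13, 0.67], [-0.07, -0.02, -0.02]]
[[-0.12, 0.13, 0.67], [-0.07, -0.02, -0.02]]
```

Call:
play_rows:
  rows:
    - [1, [0, 0, 0.9], [-0.1, 0, 0]]
    - [1, [0, 0, 0.6], [-0.1, 0, 0]]
    - [1, [0, 0, 0.2], [0, 0, 0]]
    - [1, [0, 0, 0], [0, 0, 0]]

```text
time: 9.6
ee_pos: [0.4275, 0.0575, -0.0092]
tcp_rot: [179.7, -0.2, 79.3]
wrist_force: [0.2, -0.4, -1.3]
opening: 0.0593
```

```bash
python3 plan.py
```

```text
t 9.6 p [ 0.4275  0.0575 -0.0092] rot [ 1.7973e+02 -1.6000e-01  7.9270e+01] q [  7.6 -10.2 -28.9  71.    0.1  18.3] F [ 0.2 -0.4 -1.3] op 0.0593
```

Call:
play_rows:
  rows:
    - [1, [0, 0, 0.4], [0, 0, 0]]
    - [1, [0, 0, 0.1], [0, 0, 0]]
    - [1, [0, 0, 0], [0, 0, 0]]

```text
time: 9.9
ee_pos: [0.4284, 0.0574, -0.0135]
tcp_rot: [179.6, -0.2, 79.2]
wrist_force: [0.2, -1.0, -1.5]
opening: 0.0598
```

```bash
python3 plan.py
```

```text
t 9.9 p [ 0.4284  0.0574 -0.0135] rot [179.63  -0.19  79.24] q [  7.6 -10.  -29.2  70.4   0.1  18.3] F [ 0.2 -1.  -1.5] op 0.0598
```

Call:
play_rows:
  rows:
    - [0.1, [0, 0, 0.1], [0, 0, 0]]
    - [0, [0, 0, 0], [0, 0, 0]]
    - [0, [0, 0, 0], [0, 0, 0]]
    - [0, [0, 0, -1.5], [0, 0, 0]]
    - [0, [0, 0, -4.0], [0, 0, 0]]
    - [0, [0, 0, -3.0], [0, 0, 8.2]]
    - [0, [0, 0, 0], [0, 0, 8.4]]
    - [0, [0, 0, 0], [0, 0, 8.4]]
    - [0, [0, 0, 0], [0, 0, 8.4]]
    - [0, [0, 0, 0], [0, 0, 8.4]]
    - [0, [0, 0, 0], [0, 0, 8.4]]
    - [0, [0, 0, 0], [0, 0, 8.4]]

```text
time: 11.1
ee_pos: [0.4286, 0.0572, 0.0759]
tcp_rot: [179.9, -0.6, 19.3]
wrist_force: [-0.1, -0.0, 0.2]
opening: 0.085
```

Call:
play_rows:
  rows:
    - [0, [0, 0, 0], [0, 0, 8.4]]
    - [0, [0, 0, 0], [0, 0, 8.4]]
    - [0, [0, 0, 0], [0, 0, 8.4]]
    - [0, [0, 0, 0], [0, 0, 3.0]]
    - [0, [0, 0, 0], [0, 0, 0]]

```text
time: 11.6
ee_pos: [0.4289, 0.0572, 0.0766]
tcp_rot: [-179.7, -0.6, -9.9]
wrist_force: [0.6, 0.2, 0.4]
opening: 0.0852
```

```bash
python3 plan.py .4284 .0574 .05 -10.7 3;  python3 - <<'E'
from h import *
import pickle
for n in("scene","top"):
    c=camera(n); save(c,n+"3.png"); pickle.dump(c,open(n+"3.pkl","wb"))
E
```

```text
t 11.6 p [0.4289 0.0572 0.0766] rot [-179.74   -0.61   -9.89] q [ 7.600e+00 -1.250e+01 -2.120e+01  8.060e+01  1.000e-01  1.074e+02] F [0.6 0.2 0.4] op 0.0852
[[-0.03, 0.0, 0.89], [-0.09, -0.2, 0.27]]
[[-0.02, 0.0, 0.89], [-0.09, -0.2, 0.27]]
[[-0.02, -0.0, 0.89], [-0.09, -0.2, 0.27]]
```

View pics/scene3.png

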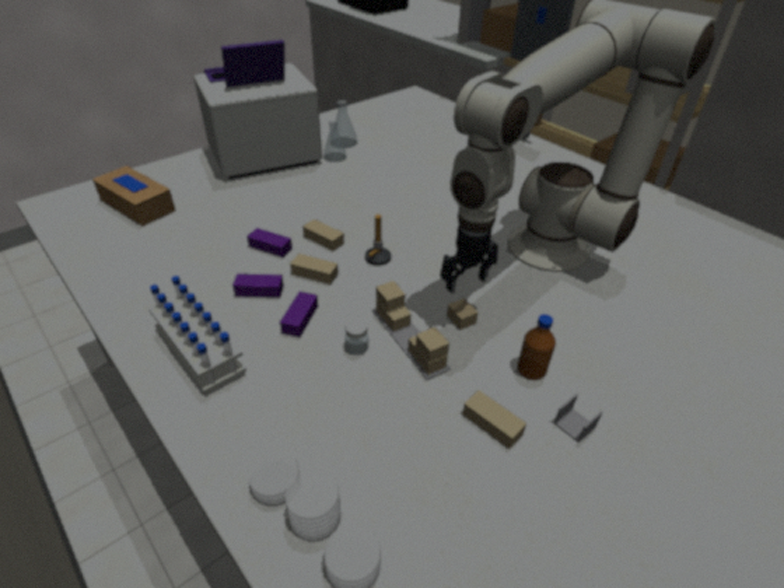

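View pics/top3.png

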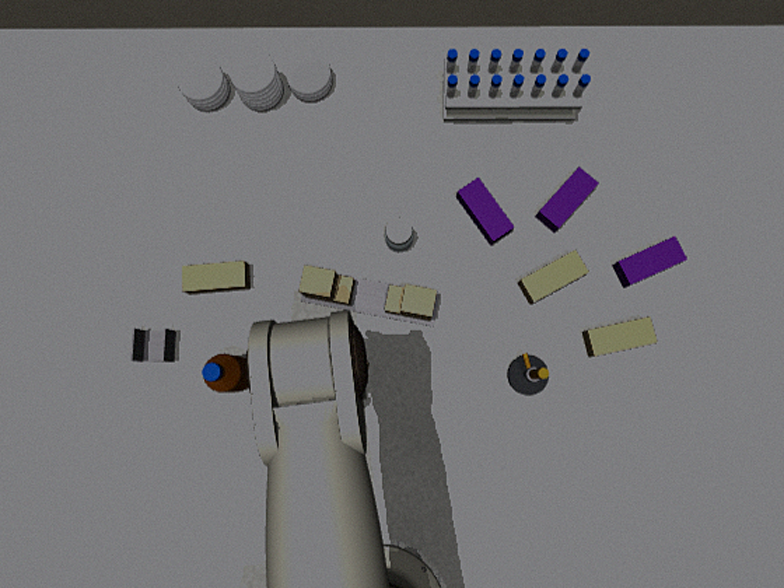

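Call:
play_rows:
  rows:
    - [0, [0, 0, 2.5], [-0.1, -0.2, 0.3]]
    - [0, [0, 0, 2.5], [-0.1, -0.2, 0.3]]
    - [0, [0, 0, 2.0], [-0.1, -0.2, 0.2]]
    - [0, [0, 0, 0.8], [0, 0, 0]]
    - [0, [0, 0, 0], [0, 0, 0]]

```text
time: 12.2
ee_pos: [0.4305, 0.0575, -0.0026]
tcp_rot: [-180.0, -0.1, -10.1]
wrist_force: [0.1, 0.7, -0.7]
opening: 0.0855
```

```bash
python3 plan.py .4284 .0574 -.0145 -10.7 1
```

```text
t 12.2 p [ 0.4305  0.0575 -0.0026] rot [-1.800e+02 -1.500e-01 -1.008e+01] q [  7.6  -9.8 -27.8  71.9  -0.  107.7] F [ 0.1  0.7 -0.7] op 0.0855
[[-0.21, 0.04, 1.19], [-0.0, -0.15, 0.62]]
```

Call:
play_rows:
  rows:
    - [0, [-0.1, 0, 0.6], [0, -0.1, 0.6]]
    - [0, [-0.1, 0, 0.4], [0, 0, 0.3]]
    - [0, [0, 0, 0], [0, 0, 0]]
    - [0, [0, 0, 0], [0, 0, 0]]

```text
time: 12.6
ee_pos: [0.4298, 0.0581, -0.0108]
tcp_rot: [-179.9, -0.2, -11.0]
wrist_force: [0.4, 0.3, 0.1]
opening: 0.0851
```

```bash
python3 plan.py .4284 .0574 -.0145 -10.7 1
```

```text
t 12.6 p [ 0.4298  0.0581 -0.0108] rot [-179.93   -0.22  -10.98] q [  7.7  -9.7 -28.6  70.8  -0.  108.7] F [0.4 0.3 0.1] op 0.0851
[[-0.13, 0.09, 0.37], [-0.07, -0.22, -0.28]]
```

Call:
play_rows:
  rows:
    - [0, [0, 0.1, 0], [0, 0, 0]]
    - [1, [0, 0, 0], [0, 0, 0]]
    - [1, [0, 0, 0], [0, 0, 0]]
    - [1, [0, 0, 0], [0, 0, 0]]
    - [1, [0, 0, 0], [0, 0, 0]]
    - [1, [0, 0, 0], [0, 0, 0]]
  newtons: 50

```text
time: 13.2
ee_pos: [0.4305, 0.0571, -0.0095]
tcp_rot: [-179.9, -0.3, -11.0]
wrist_force: [-0.1, -0.2, -1.2]
opening: 0.0494
```

```bash
python3 plan.py .5754 .024 .11 -10.7 6
python3 - <<'E'
from fit import *
import pickle
c=camera("scene"); pickle.dump(c,open("scene4.pkl","wb"))
b=[(-.03,.03,-.025,.025,0,.04)]
o=get_obs(); print(o["ee_pos"])
print(*[np.round(v,2) for v in fit(c,b,(.432,.060,79))])
print(*[np.round(v,2) for v in fit(c,WALL,(.577,.025,79))])
E
```

```text
t 13.2 p [ 0.4305  0.0571 -0.0095] rot [-179.89   -0.35  -10.97] q [  7.6  -9.8 -28.6  70.9  -0.  108.5] F [-0.1 -0.2 -1.2] op 0.0494
[[2.49, 0.08, -1.98], [-0.02, -0.06, -0.04]]
[[2.49, 0.08, -1.98], [-0.02, -0.06, -0.04]]
[[2.48, 0.08, -1.98], [-0.02, -0.06, -0.04]]
[[2.48, 0.09, -1.98], [-0.02, -0.06, -0.04]]
[[2.48, 0.09, -1.99], [-0.02, -0.06, -0.04]]
[[2.48, 0.09, -1.99], [-0.02, -0.06, -0.04]]
[ 0.43049082  0.05708514 -0.00948858]
[4.3653e+02 7.7810e+01 3.6470e+01 4.0000e-01] 18.76
[5.7696e+02 2.5300e+01 7.9500e+01 4.0000e-01] 4.61
```

Run:
```python
from fit import *
import pickle
c=pickle.load(open("scene3.pkl","rb"))
b=[(-.03,.03,-.025,.025,0,.04)]
print(*[np.round(v,2) for v in fit(c,b,(.430,.060,79),pad=3)])
P=proj(c,[.43,.058,.02])[0].astype(int)
cv2.imwrite("pics/w.png",cv2.resize(c["img"][P[1]-30:P[1]+25,P[0]-40:P[0]+30],None,fx=9,fy=9,interpolation=cv2.INTER_NEAREST)[:,:,::-1])
```

```text
[432.04  60.47  78.42   0.49] 7.62
```

View pics/w.png

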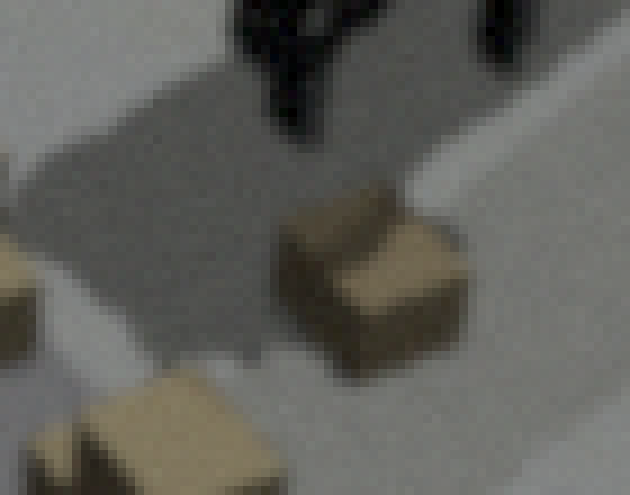

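Call:
play_rows:
  rows:
    - [1, [0, 0, -3.0], [0, 0, 0]]
    - [1, [1.5, 0, -4.0], [0, -0.1, 0]]
    - [1, [2.5, 0, -3.0], [0, -0.1, -0.1]]
    - [1, [3.5, 0.1, -1.0], [0, -0.1, -0.1]]
    - [1, [3.5, 0.1, 0], [0, -0.1, -0.1]]
    - [1, [2.5, 0.1, 0], [0, 0, 0]]
    - [1, [0, 0, 0], [0, 0, 0]]
    - [1, [0, 0, 0], [0, 0, 0]]

```text
time: 14.05
ee_pos: [0.5648, 0.0275, 0.102]
tcp_rot: [-180.0, 0.3, -10.6]
wrist_force: [0.2, -0.4, -1.5]
opening: 0.0489
```

```bash
python3 plan.py .575 .023 .09 -10.7 2
python3 - <<'E'
from fit import *
import pickle
c=camera("scene"); pickle.dump(c,open("scene5.pkl","wb"))
P=proj(c,[.575,.023,.08])[0].astype(int)
cv2.imwrite("pics/w5.png",cv2.resize(c["img"][P[1]-40:P[1]+45,P[0]-50:P[0]+40],None,fx=8,fy=8,interpolation=cv2.INTER_NEAREST)[:,:,::-1])
E
```

```text
t 14.05 p [0.5648 0.0275 0.102 ] rot [-179.97    0.3   -10.6 ] q [ 2.700e+00  6.600e+00 -1.000e-01  8.360e+01  1.000e-01  1.033e+02] F [ 0.2 -0.4 -1.5] op 0.0489
[[0.55, 0.13, 0.6], [-0.02, 0.15, 0.05]]
[[0.55, 0.13, 0.6], [-0.02, 0.15, 0.05]]
```

View pics/w5.png

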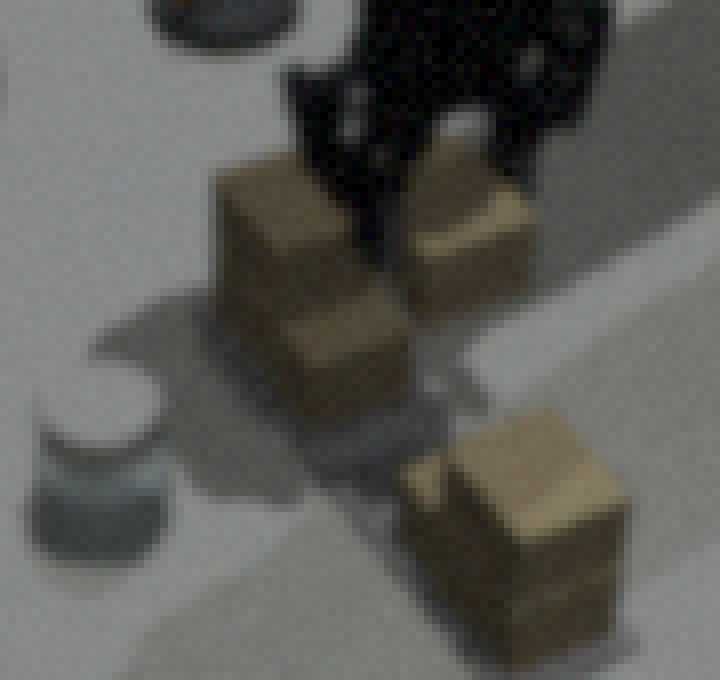

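Call:
play_rows:
  rows:
    - [1, [0.6, 0.1, 0], [0, 0, 0]]
    - [1, [0.4, 0.1, 0], [0, 0.3, 0]]
    - [1, [0, 0, 0.5], [0, 0, 0]]
    - [1, [0, 0, 0], [0, 0, 0]]

```text
time: 14.5
ee_pos: [0.5726, 0.0241, 0.0969]
tcp_rot: [-180.0, -0.0, -10.5]
wrist_force: [0.7, 0.6, -1.6]
opening: 0.049
```

```bash
python3 plan.py .575 .023 .09 -10.7 1
python3 - <<'E'
from fit import *
import pickle
c=camera("scene"); pickle.dump(c,open("scene6.pkl","wb"))
P=proj(c,[.575,.023,.08])[0].astype(int); x0,y0=P[0]-35,P[1]-30
a=cv2.resize(c["img"][y0:y0+60,x0:x0+65],None,fx=11,fy=11,interpolation=cv2.INTER_NEAREST)[:,:,::-1].copy()
o=get_obs(); p=o["ee_pos"]; zb=p[2]+.0100
off=np.array([.0019,.0027,0])
for z in(zb,zb+.04):
  for Q in boxpts((-.03,.03,-.025,.025,0,.04),(p[0],p[1],79.3))[:4]:
    q=proj(c,np.array([Q[0],Q[1],z])+off)[0]; cv2.circle(a,tuple(int(w) for w in (q-[x0,y0]+.5)*11),3,(0,0,255),-1)
for b in WALL:
  for Q in boxpts(b,(.57705,.0252,79.4)):
    q=proj(c,Q)[0]; cv2.circle(a,tuple(int(w) for w in (q-[x0,y0]+.5)*11),3,(0,255,0),-1)
cv2.imwrite("pics/w6.png",a)
E
```

```text
t 14.5 p [0.5726 0.0241 0.0969] rot [-1.7997e+02 -2.0000e-02 -1.0530e+01] q [2.400e+00 7.300e+00 1.000e-01 8.280e+01 0.000e+00 1.029e+02] F [ 0.7  0.6 -1.6] op 0.049
[[0.26, 0.07, 0.69], [-0.03, -0.02, 0.17]]
```

View pics/w6.png

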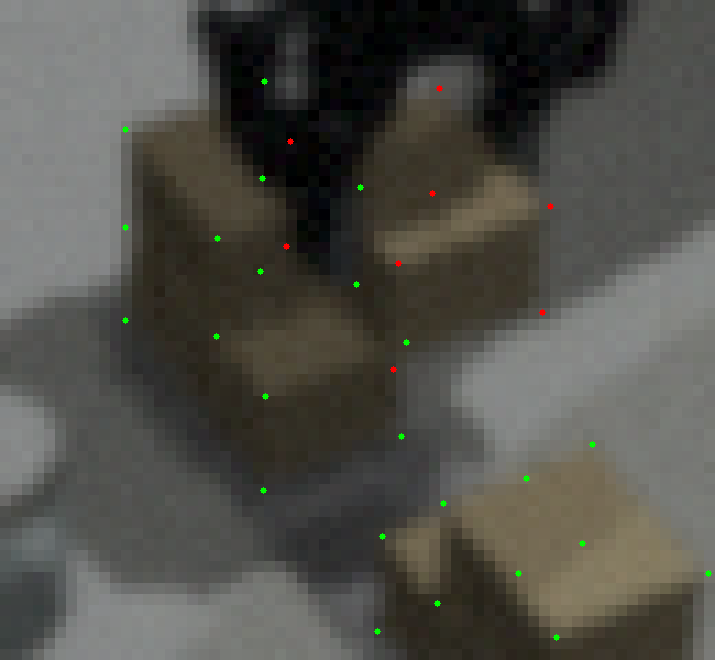

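Call:
play_rows:
  rows:
    - [1, [0.2, 0.1, 1.0], [0, 0, 0.2]]
    - [1, [0.1, 0, 1.0], [0, 0, 0]]
    - [1, [0, 0, 1.0], [0, 0, 0]]
    - [1, [0, 0, 0], [0, 0, 0]]
    - [1, [0, 0, 0], [0, 0, 0]]

```text
time: 15.05
ee_pos: [0.5749, 0.0226, 0.0639]
tcp_rot: [-180.0, 0.0, -10.7]
wrist_force: [1.0, 0.3, -1.2]
opening: 0.0492
```

```bash
python3 plan.py .5752 .0225 .055 -10.7 1
```

```text
t 15.05 p [0.5749 0.0226 0.0639] rot [-1.7998e+02  2.0000e-02 -1.0740e+01] q [  2.2   8.1  -2.7  79.2   0.  103. ] F [ 1.   0.3 -1.2] op 0.0492
[[0.03, 0.01, 0.89], [-0.02, 0.02, -0.04]]
```

Aligned. I'll lower toward reported z ≈ -0.006.

Call:
play_rows:
  rows:
    - [1, [0, 0, 1.0], [0, 0, 0]]
    - [1, [0, 0, 1.2], [0, 0, 0]]
    - [1, [0, 0, 1.2], [0, 0, 0]]
    - [1, [0, 0, 1.0], [0, 0, 0]]
    - [1, [0, 0, 0], [0, 0, 0]]
    - [1, [0, 0, 0], [0, 0, 0]]

```text
time: 15.65
ee_pos: [0.5745, 0.0227, 0.0153]
tcp_rot: [-180.0, 0.1, -10.7]
wrist_force: [-0.6, -0.0, -0.2]
opening: 0.0493
```

```bash
python3 plan.py .5752 .0225 -.005 -10.7 3
```

```text
t 15.65 p [0.5745 0.0227 0.0153] rot [-1.7999e+02  7.0000e-02 -1.0740e+01] q [  2.2   9.2  -6.9  74.    0.  103. ] F [-0.6 -0.  -0.2] op 0.0493
[[0.03, 0.0, 0.68], [-0.0, 0.02, -0.01]]
[[0.02, 0.0, 0.68], [-0.0, 0.02, -0.01]]
[[0.02, 0.0, 0.68], [-0.0, 0.02, -0.01]]
```

Call:
play_rows:
  rows:
    - [1, [0, 0, 0.7], [0, 0, 0]]
    - [1, [0, 0, 0.7], [0, 0, 0]]
    - [1, [0.1, 0, 0.3], [0, 0, 0]]
    - [1, [0, 0, 0], [0, 0, 0]]
    - [1, [0, 0, 0], [0, 0, 0]]

```text
time: 16.15
ee_pos: [0.5761, 0.0225, -0.0024]
tcp_rot: [-180.0, 0.0, -10.7]
wrist_force: [-0.7, 0.5, -1.7]
opening: 0.0492
```

```bash
python3 plan.py .5752 .0225 -.0065 -10.7 1
```

```text
t 16.15 p [ 0.5761  0.0225 -0.0024] rot [-179.97    0.    -10.74] q [  2.2   9.9  -8.1  72.    0.  103. ] F [-0.7  0.5 -1.7] op 0.0492
[[-0.09, 0.02, 0.41], [-0.03, 0.0, -0.04]]
```

Call:
play_rows:
  rows:
    - [1, [-0.1, 0, 0.3], [0, 0, 0]]
    - [1, [0, 0, 0.2], [0, 0, 0]]
    - [1, [0, 0, 0], [0, 0, 0]]

```text
time: 16.45
ee_pos: [0.5756, 0.0227, -0.0049]
tcp_rot: [-179.9, -0.1, -10.7]
wrist_force: [0.4, 0.1, -2.2]
opening: 0.0495
```

```bash
python3 plan.py .5752 .0225 -.0065 -10.7 1
```

```text
t 16.45 p [ 0.5756  0.0227 -0.0049] rot [-1.7994e+02 -1.3000e-01 -1.0740e+01] q [  2.2   9.7  -8.5  71.6   0.  103. ] F [ 0.4  0.1 -2.2] op 0.0495
[[-0.04, 0.03, 0.16], [-0.06, -0.13, -0.04]]
```

Call:
play_rows:
  rows:
    - [1, [0, 0, 0.2], [0, 0, 0]]
    - [1, [0, 0, 0], [0, 0, 0]]
    - [0.1, [0, 0, 0], [0, 0, 0]]
    - [0, [0, 0, 0], [0, 0, 0]]
    - [0, [0, 0, 0], [0, 0, 0]]
    - [0, [0, 0, -2.0], [0, 0, 0]]
    - [0, [0, 0, -4.5], [0, 0, 0]]
    - [0, [0, 0, -4.5], [0, 0, 0]]
    - [0, [0, 0, -4.0], [0, 0, 0]]

```text
time: 17.35
ee_pos: [0.5716, 0.0225, 0.1409]
tcp_rot: [179.9, 0.5, -10.7]
wrist_force: [1.1, 0.0, -0.1]
opening: 0.0854
```

```bash
python3 plan.py .611 -.324 .12 28.5 8
```

```text
t 17.35 p [0.5716 0.0225 0.1409] rot [179.91   0.5  -10.74] q [  2.2   7.7   5.4  88.2   0.  103. ] F [ 1.1  0.  -0.1] op 0.0854
[[1.29, 4.16, 0.26], [-0.01, 0.06, -4.9]]
[[0.93, 4.26, 0.26], [-0.01, 0.06, -4.9]]
[[0.56, 4.32, 0.26], [-0.01, 0.06, -4.9]]
[[0.19, 4.36, 0.26], [-0.01, 0.06, -4.9]]
[[-0.18, 4.36, 0.26], [-0.01, 0.06, -4.9]]
[[-0.55, 4.32, 0.26], [-0.01, 0.06, -4.9]]
[[-0.92, 4.26, 0.26], [-0.01, 0.06, -4.9]]
[[-1.28, 4.17, 0.26], [-0.01, 0.06, -4.9]]
```

Call:
play_rows:
  rows:
    - [0, [1.3, 4.1, 0], [0, 0, -4.9]]
    - [0, [0.9, 4.2, 0], [0, 0, -4.9]]
    - [0, [0.6, 4.3, 0], [0, 0, -4.9]]
    - [0, [0.2, 4.3, 0], [0, 0, -4.9]]
    - [0, [-0.2, 4.3, 0.3], [0, 0, -4.9]]
    - [0, [-0.5, 4.2, 0.3], [0, 0.2, -4.9]]
    - [0, [-0.9, 4.0, 0.3], [0, 0.2, -4.9]]
    - [0, [-1.0, 3.0, 0.3], [0, 0.2, -4.0]]
    - [0, [0, 0, 0], [0, 0, 0]]
    - [0, [0, 0, 0], [0, 0, 0]]

```text
time: 18.35
ee_pos: [0.6171, -0.3179, 0.1341]
tcp_rot: [179.9, -0.8, 29.3]
wrist_force: [-0.6, 0.5, 0.1]
opening: 0.0852
```

```bash
python3 plan.py .6113 -.3255 .05 28.5 4;  python3 - <<'E'
from fit import *
import pickle
HW=[(-.03,.03,-.025,.025,0.004,.044)]
for n in("scene","top"):
    c=camera(n); save(c,n+"7.png"); pickle.dump(c,open(n+"7.pkl","wb"))
    print(n,*[np.round(v,2) for v in fit(c,WALL+HW,(.577,.025,79))])
    w=fit(c,WALL,(.577,.025,79))[0]
    P=proj(c,[.575,.023,.06])[0].astype(int); x0,y0=P[0]-35,P[1]-30
    cv2.imwrite("pics/w7%s.png"%n,cv2.resize(c["img"][y0:y0+55,x0:x0+70],None,fx=10,fy=10,interpolation=cv2.INTER_NEAREST)[:,:,::-1])
    print(np.round(fit(c,FULL,(.611,-.3255,118.5)),2) if 0 else "")
E
```

```text
t 18.35 p [ 0.6171 -0.3179  0.1341] rot [179.87  -0.77  29.32] q [-27.5  24.1  24.7  90.    0.6  33.2] F [-0.6  0.5  0.1] op 0.0852
[[-0.25, 0.09, 2.1], [0.03, -0.19, 0.2]]
[[-0.24, 0.09, 2.1], [0.03, -0.19, 0.2]]
[[-0.23, 0.09, 2.1], [0.03, -0.19, 0.2]]
[[-0.23, 0.09, 2.1], [0.03, -0.19, 0.2]]
scene [5.7763e+02 2.4980e+01 7.9060e+01 3.9000e-01] 4.65

top [5.7391e+02 2.2650e+01 7.9260e+01 3.2000e-01] 11.48
```

View pics/w7scene.png

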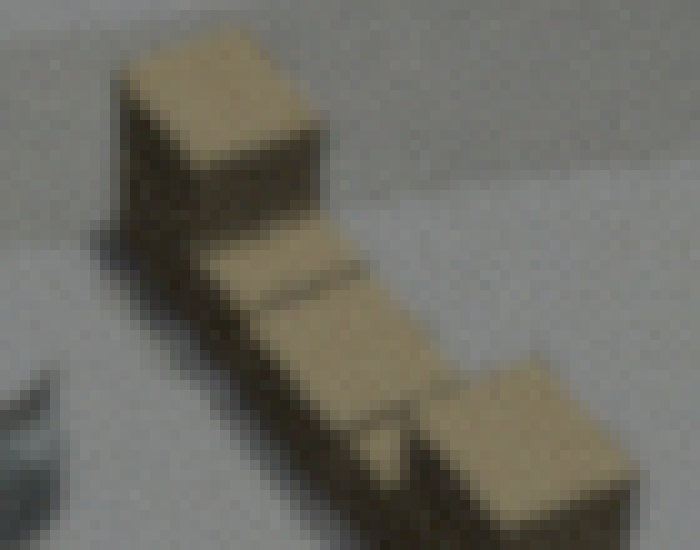

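View pics/w7top.png

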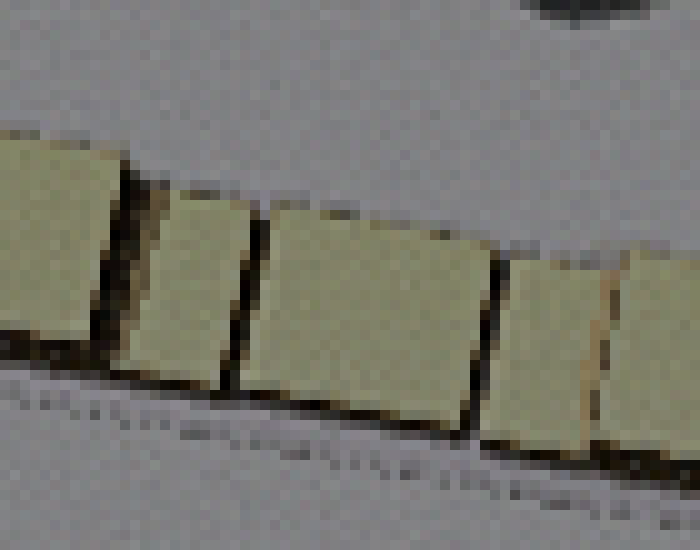

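View pics/top7.png

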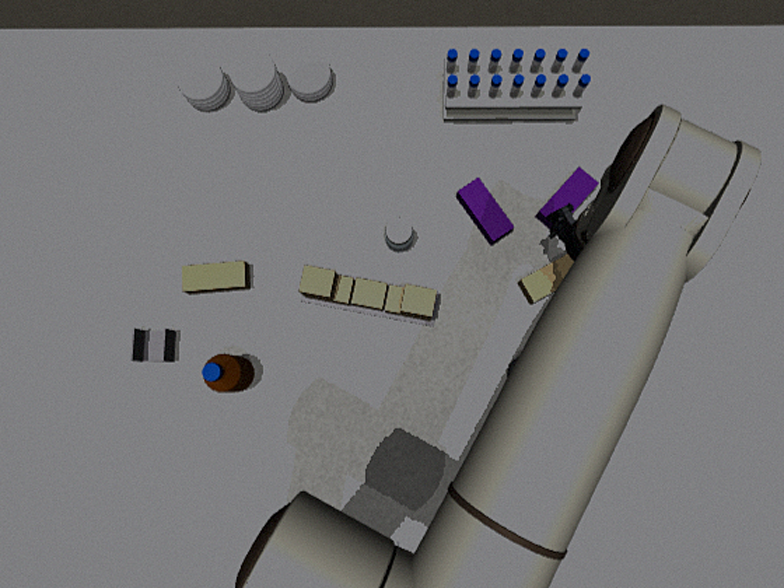

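The half brick is seated. The top view shows dark joints of equal width at about x = 245 and 485, and it is flush within about 1 mm. Next is full brick B.

Call:
play_rows:
  rows:
    - [0, [-0.2, 0.1, 2.0], [0, -0.2, 0.2]]
    - [0, [-0.2, 0.1, 2.0], [0, -0.2, 0.2]]
    - [0, [-0.3, 0.1, 2.0], [0, -0.2, 0.2]]
    - [0, [-0.2, 0.1, 1.5], [0, -0.2, 0.2]]
    - [0, [0, 0, 0], [0, 0, 0]]
    - [0, [0, 0, 0], [0, 0, 0]]

```text
time: 19.05
ee_pos: [0.6142, -0.3182, 0.0607]
tcp_rot: [179.7, -0.1, 28.9]
wrist_force: [0.8, 0.6, -0.0]
opening: 0.0855
```

```bash
python3 plan.py .6113 -.3255 -.013 28.5 5
```

```text
t 19.05 p [ 0.6142 -0.3182  0.0607] rot [ 1.7967e+02 -1.2000e-01  2.8850e+01] q [-27.4  23.9  16.3  82.1  -0.1  33.8] F [ 0.8  0.6 -0. ] op 0.0855
[[-0.12, 0.09, 1.47], [0.07, -0.02, 0.07]]
[[-0.12, 0.09, 1.47], [0.07, -0.02, 0.07]]
[[-0.12, 0.09, 1.47], [0.07, -0.02, 0.07]]
[[-0.12, 0.1, 1.47], [0.07, -0.02, 0.07]]
[[-0.12, 0.1, 1.47], [0.07, -0.02, 0.07]]
```

Call:
play_rows:
  rows:
    - [0, [-0.3, 0.4, 0.8], [0.2, 0, 0.2]]
    - [0, [-0.2, 0.4, 1.0], [0.2, 0, 0.2]]
    - [0, [0, 0, 1.2], [0, 0, 0]]
    - [0, [0, 0, 1.0], [0, 0, 0]]
    - [0, [0, 0, 0], [0, 0, 0]]
    - [0, [0, 0, 0], [0, 0, 0]]

```text
time: 19.65
ee_pos: [0.6148, -0.3288, 0.0194]
tcp_rot: [180.0, -0.2, 28.4]
wrist_force: [0.6, 0.1, -0.2]
opening: 0.0851
```

```bash
python3 plan.py .6113 -.3255 -.013 28.5 3
```

```text
t 19.65 p [ 0.6148 -0.3288  0.0194] rot [179.97  -0.22  28.41] q [-28.2  25.5  13.8  78.2   0.2  33.4] F [ 0.6  0.1 -0.2] op 0.0851
[[-0.05, -0.15, 1.08], [0.01, -0.07, -0.03]]
[[-0.05, -0.15, 1.08], [0.01, -0.07, -0.03]]
[[-0.05, -0.15, 1.08], [0.01, -0.07, -0.03]]
```

Call:
play_rows:
  rows:
    - [0, [-0.1, -0.3, 1.0], [0, 0, 0]]
    - [0, [-0.1, 0, 1.0], [0, 0, 0]]
    - [0, [0, 0, 0.7], [0, 0, 0]]
    - [0, [0, 0, 0], [0, 0, 0]]
    - [0, [0, 0, 0], [0, 0, 0]]

```text
time: 20.15
ee_pos: [0.6114, -0.3266, -0.0099]
tcp_rot: [180.0, -0.2, 28.4]
wrist_force: [-0.1, 0.2, -0.3]
opening: 0.0855
```

```bash
python3 plan.py .6113 -.3255 -.013 28.5 1
```

```text
t 20.15 p [ 0.6114 -0.3266 -0.0099] rot [179.97  -0.22  28.43] q [-28.2  25.6  10.7  75.    0.2  33.4] F [-0.1  0.2 -0.3] op 0.0855
[[0.04, -0.1, 0.31], [0.03, -0.22, -0.07]]
```

Call:
play_rows:
  rows:
    - [0, [0, -0.1, 0.3], [0, -0.1, 0]]
    - [1, [0, 0, 0], [0, 0, 0]]
    - [1, [0, 0, 0], [0, 0, 0]]
    - [1, [0, 0, 0], [0, 0, 0]]
    - [1, [0, 0, 0], [0, 0, 0]]
    - [1, [0, 0, 0], [0, 0, 0]]
  newtons: 60

```text
time: 20.75
ee_pos: [0.6116, -0.3259, -0.0117]
tcp_rot: [179.9, -0.2, 28.4]
wrist_force: [-0.8, -0.2, -1.5]
opening: 0.0495
```

```bash
python3 plan.py .6113 -.3255 -.013 28.5 1
```

```text
t 20.75 p [ 0.6116 -0.3259 -0.0117] rot [ 1.7988e+02 -1.7000e-01  2.8430e+01] q [-28.1  25.5  10.5  74.7   0.1  33.5] F [-0.8 -0.2 -1.5] op 0.0495
[[-0.0, -0.05, 0.13], [0.12, -0.17, -0.07]]
```

Call:
play_rows:
  rows:
    - [1, [0, 0, -2.0], [0, 0, 0]]
    - [1, [0, 0, -4.5], [0, 0, 0]]
    - [1, [0, 0, -4.5], [0, 0, 0]]
    - [1, [0, 0, -4.0], [0, 0, 0]]
    - [1, [0, 0, 0], [0, 0, 0]]

```text
time: 21.25
ee_pos: [0.609, -0.3249, 0.1396]
tcp_rot: [-179.8, 0.1, 28.4]
wrist_force: [0.8, -0.4, -2.1]
opening: 0.0491
```

```bash
python3 plan.py .5743 .0225 .14 -10.7 8
```

```text
t 21.25 p [ 0.609  -0.3249  0.1396] rot [-1.7977e+02  6.0000e-02  2.8430e+01] q [-28.1  24.5  25.8  91.5   0.1  33.5] F [ 0.8 -0.4 -2.1] op 0.0491
[[1.69, -4.02, 0.01], [-0.03, 0.02, 4.89]]
[[1.34, -4.15, 0.01], [-0.03, 0.02, 4.89]]
[[0.98, -4.25, 0.01], [-0.03, 0.02, 4.89]]
[[0.61, -4.32, 0.0], [-0.03, 0.02, 4.89]]
[[0.24, -4.36, 0.0], [-0.03, 0.02, 4.89]]
[[-0.13, -4.36, 0.0], [-0.03, 0.02, 4.89]]
[[-0.5, -4.33, -0.0], [-0.03, 0.02, 4.89]]
[[-0.87, -4.28, -0.0], [-0.03, 0.02, 4.89]]
```

Call:
play_rows:
  rows:
    - [1, [1.6, -4.0, 0], [0, 0, 4.9]]
    - [1, [1.3, -4.1, 0], [0, 0, 4.9]]
    - [1, [1.0, -4.2, 0], [0, 0, 4.9]]
    - [1, [0.6, -4.3, 0], [0, 0, 4.9]]
    - [1, [0.2, -4.3, 0], [0, 0, 4.9]]
    - [1, [-0.1, -4.3, 0], [0, 0, 4.9]]
    - [1, [-0.5, -4.0, 0], [0, 0, 4.9]]
    - [1, [-0.8, -3.0, 0], [0, 0, 3.5]]
    - [1, [0, 0, 0], [0, 0, 0]]
    - [1, [0, 0, 0], [0, 0, 0]]

```text
time: 22.25
ee_pos: [0.5727, 0.0146, 0.1308]
tcp_rot: [-179.9, 0.6, -11.1]
wrist_force: [0.5, -0.1, -2.1]
opening: 0.0493
```

```bash
python3 plan.py .5743 .0225 .10 -10.7 3
```

```text
t 22.25 p [0.5727 0.0146 0.1308] rot [-179.9     0.64  -11.07] q [  1.3   7.9   4.5  87.2   0.2 102.4] F [ 0.5 -0.1 -2.1] op 0.0493
[[0.01, -0.27, 1.03], [-0.03, 0.21, -0.12]]
[[0.01, -0.27, 1.03], [-0.03, 0.21, -0.12]]
[[0.01, -0.27, 1.03], [-0.03, 0.21, -0.12]]
```

Call:
play_rows:
  rows:
    - [1, [0, -0.4, 1.0], [0, 0.3, -0.2]]
    - [1, [0, -0.3, 1.5], [0, 0.3, -0.2]]
    - [1, [0, 0, 1.0], [0, 0, 0]]
    - [1, [0, 0, 0], [0, 0, 0]]
    - [1, [0, 0, 0], [0, 0, 0]]

```text
time: 22.75
ee_pos: [0.5736, 0.0184, 0.0909]
tcp_rot: [-180.0, 0.1, -10.8]
wrist_force: [-0.6, -0.2, -1.8]
opening: 0.0496
```

```bash
python3 plan.py .5743 .0225 .08 -10.7 1
python3 - <<'E'
from fit import *
import pickle
c=camera("scene"); pickle.dump(c,open("scene8.pkl","wb"))
o=get_obs(); p=o["ee_pos"]; zb=p[2]+.0117
off=np.array([.0019,.0027,0])
P=proj(c,[.575,.023,.08])[0].astype(int); x0,y0=P[0]-35,P[1]-30
a=cv2.resize(c["img"][y0:y0+60,x0:x0+65],None,fx=11,fy=11,interpolation=cv2.INTER_NEAREST)[:,:,::-1].copy()
for z in(zb,zb+.04):
  for Q in boxpts(FULL[0],(p[0],p[1],79.3))[:4]:
    q=proj(c,np.array([Q[0],Q[1],z])+off)[0]; cv2.circle(a,tuple(int(w) for w in (q-[x0,y0]+.5)*11),3,(0,0,255),-1)
for b in WALL:
  for Q in boxpts(b,(.57705,.0252,79.3)):
    q=proj(c,Q)[0]; cv2.circle(a,tuple(int(w) for w in (q-[x0,y0]+.5)*11),3,(0,255,0),-1)
cv2.imwrite("pics/w8.png",a)
E
```

```text
t 22.75 p [0.5736 0.0184 0.0909] rot [-1.7996e+02  1.5000e-01 -1.0780e+01] q [ 1.800e+00  7.700e+00 -2.000e-01  8.230e+01  1.000e-01  1.026e+02] F [-0.6 -0.2 -1.8] op 0.0496
[[-0.0, -0.42, 1.09], [-0.04, 0.15, -0.08]]
```

View pics/w8.png

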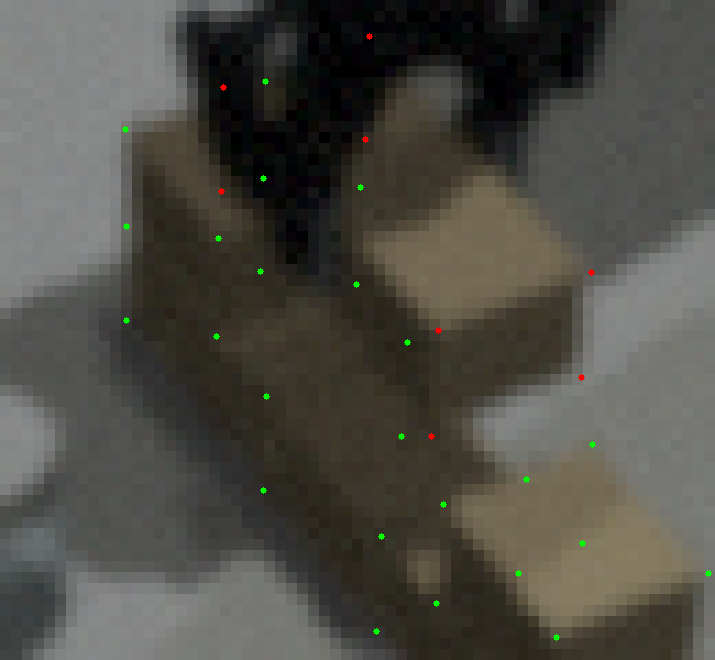

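Call:
play_rows:
  rows:
    - [1, [0, -0.3, 0.4], [0, 0.1, 0]]
    - [1, [0.1, -0.1, 0.4], [0, 0, 0]]
    - [1, [0, 0, 0], [0, 0, 0]]
    - [1, [0, 0, 0], [0, 0, 0]]

```text
time: 23.2
ee_pos: [0.5763, 0.0219, 0.0835]
tcp_rot: [-179.9, -0.1, -10.8]
wrist_force: [-0.1, 0.9, -2.0]
opening: 0.0488
```

```bash
python3 plan.py .5743 .0218 .05 -10.7 3
```

```text
t 23.2 p [0.5763 0.0219 0.0835] rot [-1.7994e+02 -7.0000e-02 -1.0820e+01] q [  2.2   7.9  -0.7  81.3   0.  103. ] F [-0.1  0.9 -2. ] op 0.0488
[[-0.07, 0.02, 1.12], [-0.02, -0.02, -0.04]]
[[-0.07, 0.02, 1.12], [-0.02, -0.02, -0.04]]
[[-0.07, 0.02, 1.12], [-0.02, -0.02, -0.04]]
```

Call:
play_rows:
  rows:
    - [1, [-0.2, 0, 1.0], [0, 0, 0]]
    - [1, [0, 0, 1.2], [0, 0, 0]]
    - [1, [0, 0, 1.0], [0, 0, 0]]
    - [1, [0, 0, 0], [0, 0, 0]]
    - [1, [0, 0, 0], [0, 0, 0]]

```text
time: 23.7
ee_pos: [0.5737, 0.0224, 0.0479]
tcp_rot: [-180.0, -0.0, -10.8]
wrist_force: [0.1, 0.6, -2.2]
opening: 0.0492
```

```bash
python3 plan.py .5743 .0218 .0325 -10.7 1
```

```text
t 23.7 p [0.5737 0.0224 0.0479] rot [-1.7996e+02 -1.0000e-02 -1.0810e+01] q [  2.2   8.2  -4.4  77.4   0.  103. ] F [ 0.1  0.6 -2.2] op 0.0492
[[0.07, 0.05, 1.54], [-0.04, -0.01, -0.11]]
```

Call:
play_rows:
  rows:
    - [1, [0, 0, 0.7], [0, 0, 0]]
    - [1, [0.1, 0, 0.5], [0, 0, 0]]
    - [1, [0, 0, 0.1], [0, 0, 0]]
    - [1, [0, 0, 0], [0, 0, 0]]
    - [1, [0, 0, 0], [0, 0, 0]]

```text
time: 24.2
ee_pos: [0.5751, 0.0222, 0.0342]
tcp_rot: [-179.9, -0.0, -10.8]
wrist_force: [0.6, 0.4, -1.3]
opening: 0.0489
```

```bash
python3 plan.py .5743 .0218 .0325 -10.7 1
```

```text
t 24.2 p [0.5751 0.0222 0.0342] rot [-1.7995e+02 -5.0000e-02 -1.0810e+01] q [  2.2   8.6  -5.4  75.9   0.  103. ] F [ 0.6  0.4 -1.3] op 0.0489
[[-0.07, 0.06, 0.17], [-0.05, -0.05, -0.11]]
```

Call:
play_rows:
  rows:
    - [1, [-0.1, 0, 0.2], [0, 0, 0]]
    - [1, [0, 0, 0.1], [0, 0, 0]]
    - [1, [0, 0, 0], [0, 0, 0]]
    - [0.1, [0, 0, 0], [0, 0, 0]]
    - [0, [0, 0, 0], [0, 0, 0]]
    - [0, [0, 0, 0], [0, 0, 0]]
    - [0, [0, 0, -2.0], [0, 0, 0]]
    - [0, [0, 0, -4.5], [0, 0, 0]]
    - [0, [0, 0, -4.5], [0, 0, 0]]

```text
time: 25.1
ee_pos: [0.5711, 0.0223, 0.1386]
tcp_rot: [179.9, 0.4, -10.8]
wrist_force: [1.9, -1.2, 0.2]
opening: 0.0855
```

```bash
python3 plan.py .6097 .3175 .12 5 8
```

```text
t 25.1 p [0.5711 0.0223 0.1386] rot [179.94   0.45 -10.81] q [  2.2   7.6   5.   87.9   0.  103. ] F [ 1.9 -1.2  0.2] op 0.0855
[[-0.22, -3.72, 0.23], [-0.0, 0.06, -1.98]]
[[-0.09, -3.72, 0.23], [-0.0, 0.06, -1.98]]
[[0.04, -3.72, 0.23], [-0.0, 0.06, -1.98]]
[[0.17, -3.72, 0.23], [-0.0, 0.06, -1.98]]
[[0.3, -3.71, 0.23], [-0.0, 0.06, -1.98]]
[[0.42, -3.7, 0.23], [-0.0, 0.06, -1.98]]
[[0.55, -3.68, 0.23], [-0.0, 0.06, -1.98]]
[[0.68, -3.66, 0.23], [-0.0, 0.06, -1.98]]
```

Call:
play_rows:
  rows:
    - [0, [-0.2, -3.7, 0], [0, 0, -2.0]]
    - [0, [-0.1, -3.7, 0], [0, 0, -2.0]]
    - [0, [0, -3.7, 0], [0, 0, -2.0]]
    - [0, [0.2, -3.7, 0.2], [0, 0.1, -2.0]]
    - [0, [0.3, -3.7, 0.2], [0, 0.1, -2.0]]
    - [0, [0.4, -3.7, 0.3], [0, 0.1, -2.0]]
    - [0, [0.5, -3.5, 0.3], [0, 0.1, -2.0]]
    - [0, [0.5, -2.3, 0.3], [0, 0, -1.5]]
    - [0, [0, 0, 0], [0, 0, 0]]
    - [0, [0, 0, 0], [0, 0, 0]]

```text
time: 26.1
ee_pos: [0.6125, 0.3122, 0.1351]
tcp_rot: [-180.0, -0.9, 5.2]
wrist_force: [-0.6, -0.5, 0.3]
opening: 0.0852
```

```bash
python3 plan.py .6097 .3175 .05 5 3;  python3 - <<'E'
from fit import *
import pickle
for n in("scene","top"):
    c=camera(n); pickle.dump(c,open(n+"9.pkl","wb"))
    P=proj(c,[.575,.023,.06])[0].astype(int); x0,y0=P[0]-35,P[1]-30
    cv2.imwrite("pics/w9%s.png"%n,cv2.resize(c["img"][y0:y0+55,x0:x0+70],None,fx=10,fy=10,interpolation=cv2.INTER_NEAREST)[:,:,::-1])
save(c,"top9.png")
E
```

```text
t 26.1 p [0.6125 0.3122 0.1351] rot [-179.95   -0.85    5.15] q [ 27.1  22.8  23.   89.4  -0.3 112. ] F [-0.6 -0.5  0.3] op 0.0852
[[-0.12, -0.18, 2.83], [-0.02, -0.28, 0.05]]
[[-0.11, -0.18, 2.83], [-0.02, -0.28, 0.05]]
[[-0.09, -0.18, 2.84], [-0.02, -0.28, 0.05]]
```

View pics/w9scene.png

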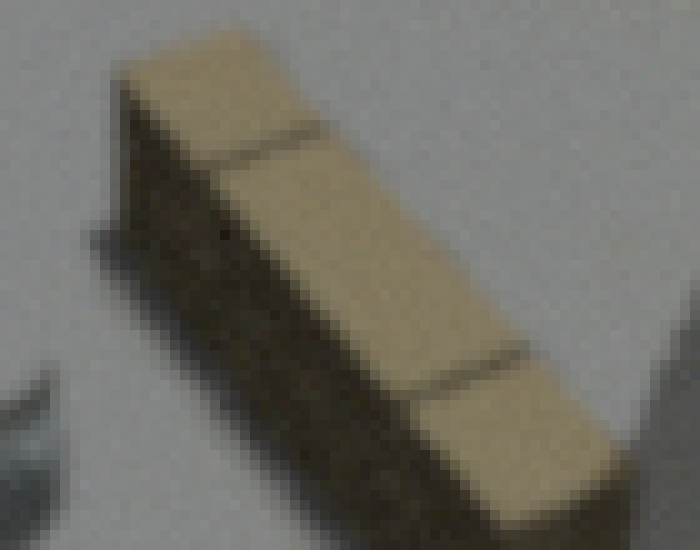

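View pics/w9top.png

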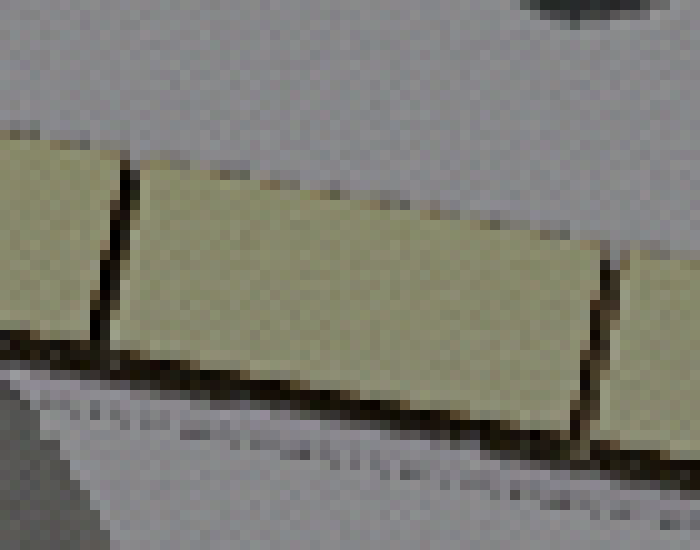

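View pics/top9.png

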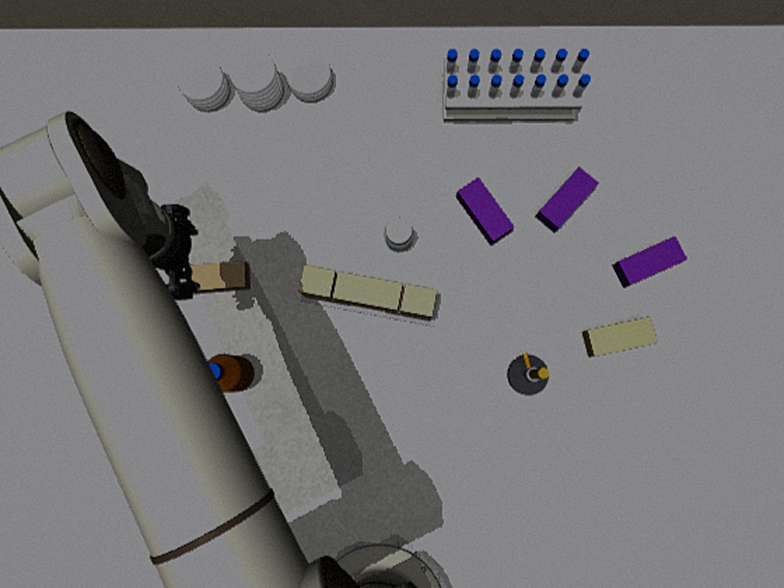

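Course 2 is flush and centred, with equal joints at (115,250) and (595,350) in the top crop. Next I'll grasp brick A.

Call:
play_rows:
  rows:
    - [0, [-0.2, -0.3, 2.5], [0, -0.4, 0.1]]
    - [0, [-0.1, -0.2, 2.5], [0, -0.4, 0.1]]
    - [0, [0, 0, 2.5], [0, 0, 0]]
    - [0, [0, 0, 1.0], [0, 0, 0]]
    - [0, [0, 0, 0], [0, 0, 0]]
    - [0, [0, 0, 0], [0, 0, 0]]

```text
time: 26.8
ee_pos: [0.612, 0.3103, 0.0529]
tcp_rot: [-179.8, -0.4, 4.4]
wrist_force: [-0.6, -0.5, -0.1]
opening: 0.0851
```

```bash
python3 plan.py .6097 .3175 -.012 5 3
```

```text
t 26.8 p [0.612  0.3103 0.0529] rot [-179.84   -0.36    4.37] q [ 26.9  23.1  14.4  80.9   0.  112.5] F [-0.6 -0.5 -0.1] op 0.0851
[[-0.07, -0.24, 2.16], [-0.05, -0.12, -0.21]]
[[-0.07, -0.24, 2.16], [-0.05, -0.12, -0.21]]
[[-0.06, -0.24, 2.16], [-0.05, -0.12, -0.21]]
```

Call:
play_rows:
  rows:
    - [0, [-0.1, -0.4, 1.0], [0, 0, -0.3]]
    - [0, [-0.1, -0.3, 1.2], [0, -0.2, -0.3]]
    - [0, [0, 0, 1.2], [0, 0, 0]]
    - [0, [0, 0, 0.8], [0, 0, 0]]
    - [0, [0, 0, 0], [0, 0, 0]]
    - [0, [0, 0, 0], [0, 0, 0]]

```text
time: 27.4
ee_pos: [0.6107, 0.3184, 0.0101]
tcp_rot: [-179.8, -0.3, 5.0]
wrist_force: [0.2, -0.1, -0.5]
opening: 0.0853
```

```bash
python3 plan.py .6097 .3175 -.012 5 1
```

```text
t 27.4 p [0.6107 0.3184 0.0101] rot [-179.77   -0.34    5.01] q [2.750e+01 2.420e+01 1.110e+01 7.650e+01 1.000e-01 1.125e+02] F [ 0.2 -0.1 -0.5] op 0.0853
[[-0.12, 0.09, 2.21], [-0.23, -0.34, 0.01]]
```

Call:
play_rows:
  rows:
    - [0, [0, 0.1, 0.8], [-0.2, -0.3, 0]]
    - [0, [0, 0, 0.8], [0, 0, 0]]
    - [0, [0, 0, 0.3], [0, 0, 0]]
    - [0, [0, 0, 0], [0, 0, 0]]
    - [1, [0, 0, 0], [0, 0, 0]]
    - [1, [0, 0, 0], [0, 0, 0]]
    - [1, [0, 0, 0], [0, 0, 0]]
    - [1, [0, 0, 0], [0, 0, 0]]
    - [1, [0, 0, 0], [0, 0, 0]]

```text
time: 28.3
ee_pos: [0.6114, 0.3175, -0.0092]
tcp_rot: [-180.0, -0.1, 5.0]
wrist_force: [-0.9, -0.4, -2.1]
opening: 0.0488
```

```bash
python3 plan.py .6097 .3175 -.012 5 1
```

```text
t 28.3 p [ 0.6114  0.3175 -0.0092] rot [-1.7995e+02 -1.0000e-01  5.0000e+00] q [ 27.4  25.   10.   74.9   0.  112.4] F [-0.9 -0.4 -2.1] op 0.0488
[[-0.17, -0.02, 0.28], [-0.05, -0.1, 0.0]]
```

Call:
play_rows:
  rows:
    - [1, [0, 0, -2.0], [0, 0, 0]]
    - [1, [0, 0, -4.5], [0, 0, 0]]
    - [1, [0, 0, -4.5], [0, 0, 0]]
    - [1, [0, 0, -4.0], [0, 0, 0]]
    - [1, [0, 0, 0], [0, 0, 0]]

```text
time: 28.8
ee_pos: [0.6092, 0.3163, 0.1423]
tcp_rot: [179.9, 0.3, 5.0]
wrist_force: [1.1, 0.6, -0.6]
opening: 0.049
```

```bash
python3 plan.py .5859 .0825 .14 -10.7 6
```

```text
t 28.8 p [0.6092 0.3163 0.1423] rot [179.89   0.28   5.01] q [ 27.4  24.   25.5  91.7   0.  112.4] F [ 1.1  0.6 -0.6] op 0.049
[[-0.73, 3.85, 0.05], [0.02, 0.04, 2.62]]
[[-0.55, 3.88, 0.05], [0.02, 0.04, 2.62]]
[[-0.37, 3.9, 0.05], [0.02, 0.04, 2.62]]
[[-0.19, 3.91, 0.04], [0.02, 0.04, 2.62]]
[[-0.01, 3.92, 0.04], [0.02, 0.04, 2.62]]
[[0.16, 3.91, 0.04], [0.02, 0.04, 2.62]]
```

Call:
play_rows:
  rows:
    - [1, [-0.7, 3.8, 0], [0, 0, 2.6]]
    - [1, [-0.5, 3.8, 0], [0, 0, 2.6]]
    - [1, [-0.4, 3.9, 0], [0, 0, 2.6]]
    - [1, [-0.2, 3.9, 0], [0, 0, 2.6]]
    - [1, [0, 3.5, 0], [0, 0, 2.6]]
    - [1, [0.1, 2.5, 0], [0, 0, 2.0]]
    - [1, [0, 0, 0], [0, 0, 0]]
    - [1, [0, 0, 0], [0, 0, 0]]

```text
time: 29.6
ee_pos: [0.5854, 0.0954, 0.136]
tcp_rot: [179.7, 0.5, -10.5]
wrist_force: [-0.2, -0.0, -2.4]
opening: 0.0488
```

```bash
python3 plan.py .5859 .0825 .11 -10.7 2
python3 - <<'E'
from fit import *
import pickle
T=pickle.load(open("top9.pkl","rb")); S=pickle.load(open("scene9.pkl","rb"))
W2=[(-.123,-.0645,-.025,.025,.004,.084),(-.06,.06,-.025,.025,.004,.084),(.0645,.123,-.025,.025,.004,.084)]
for c in(T,S):
    print(*[np.round(v,2) for v in fit(c,W2,(.575,.023,79.3),pad=3)])
    print([np.round(fit(c,[b],(.575,.023,79.3),pad=1)[0],2) for b in W2])
E
```

```text
t 29.6 p [0.5854 0.0954 0.136 ] rot [179.72   0.49 -10.49] q [ 9.300e+00  1.060e+01  8.200e+00  8.810e+01 -1.000e-01  1.098e+02] F [-0.2 -0.  -2.4] op 0.0488
[[0.15, 0.62, 1.3], [0.14, 0.25, 0.11]]
[[0.15, 0.62, 1.3], [0.14, 0.25, 0.11]]
[5.7367e+02 2.2980e+01 7.9260e+01 3.5000e-01] 13.2
[array([5.7495e+02, 2.3770e+01, 7.8470e+01, 2.6000e-01]), array([5.7343e+02, 2.2890e+01, 7.9350e+01, 2.7000e-01]), array([5.747e+02, 2.190e+01, 7.969e+01, 5.300e-01])]
[5.7763e+02 2.5570e+01 7.9270e+01 3.8000e-01] 3.43
[array([577.95,  28.08,  78.07,   0.62]), array([5.7662e+02, 2.5160e+01, 8.0510e+01, 4.3000e-01]), array([5.7225e+02, 5.7500e+00, 7.8910e+01, 4.0000e-01])]
```

Call:
play_rows:
  rows:
    - [1, [0.1, 0.6, 0.6], [0.1, 0.3, 0.1]]
    - [1, [0.1, 0.5, 1.0], [0.1, 0.2, 0.1]]
    - [1, [0, 0, 0.5], [0, 0, 0]]
    - [1, [0, 0, 0], [0, 0, 0]]
    - [1, [0, 0, 0], [0, 0, 0]]

```text
time: 30.1
ee_pos: [0.5846, 0.086, 0.1107]
tcp_rot: [179.9, 0.1, -10.4]
wrist_force: [0.8, 0.5, -1.6]
opening: 0.0491
```

```bash
python3 plan.py .5862 .0827 .09 -10.7 2
```

```text
t 30.1 p [0.5846 0.086  0.1107] rot [ 1.7991e+02  1.1000e-01 -1.0430e+01] q [ 8.400e+00  9.900e+00  4.500e+00  8.480e+01 -1.000e-01  1.088e+02] F [ 0.8  0.5 -1.6] op 0.0491
[[0.11, 0.15, 1.03], [0.05, 0.06, 0.13]]
[[0.11, 0.15, 1.03], [0.05, 0.06, 0.13]]
```

Call:
play_rows:
  rows:
    - [1, [0.1, 0.3, 0.6], [0, 0, 0.3]]
    - [1, [0, 0, 0.8], [0, 0, 0]]
    - [1, [0, 0, 0.5], [0, 0, 0]]
    - [1, [0, 0, 0], [0, 0, 0]]
    - [1, [0, 0, 0], [0, 0, 0]]

```text
time: 30.6
ee_pos: [0.5852, 0.0833, 0.09]
tcp_rot: [179.9, 0.1, -10.7]
wrist_force: [-0.0, 0.6, -2.2]
opening: 0.0488
```

```bash
python3 plan.py .5862 .0827 .0755 -10.7 1
python3 - <<'E'
from fit import *
import pickle
c=camera("scene"); pickle.dump(c,open("scene10.pkl","wb"))
P=proj(c,[.575,.053,.1])[0].astype(int); x0,y0=P[0]-35,P[1]-30
cv2.imwrite("pics/w10.png",cv2.resize(c["img"][y0:y0+60,x0:x0+75],None,fx=10,fy=10,interpolation=cv2.INTER_NEAREST)[:,:,::-1])
E
```

```text
t 30.6 p [0.5852 0.0833 0.09  ] rot [ 1.7991e+02  1.1000e-01 -1.0700e+01] q [  8.1  10.    2.4  82.5  -0.  108.8] F [-0.   0.6 -2.2] op 0.0488
[[0.11, 0.04, 1.45], [0.09, 0.11, -0.0]]
```

View pics/w10.png

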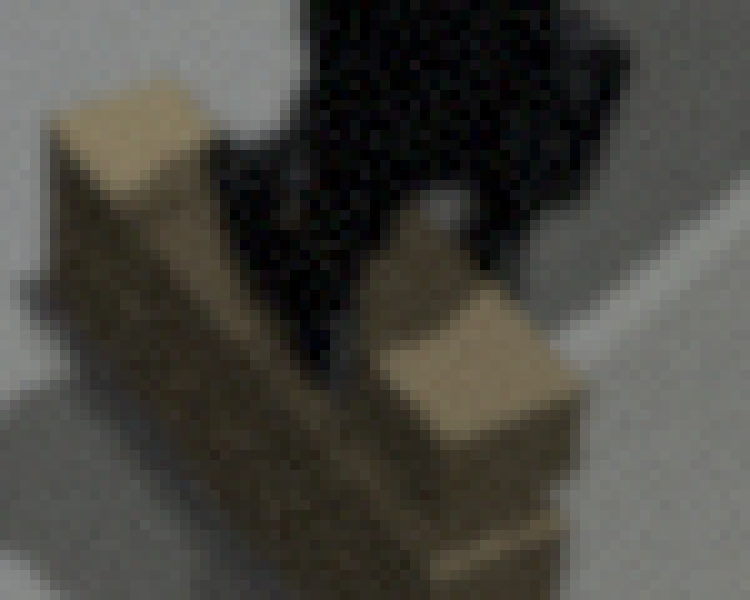

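Call:
play_rows:
  rows:
    - [1, [0.1, 0, 0.6], [0.1, 0, 0]]
    - [1, [0, 0, 0.4], [0, 0, 0]]
    - [1, [0, 0, 0.1], [0, 0, 0]]
    - [1, [0, 0, 0], [0, 0, 0]]
    - [1, [0, 0, 0], [0, 0, 0]]

```text
time: 31.15
ee_pos: [0.5865, 0.0831, 0.0784]
tcp_rot: [-180.0, 0.1, -10.7]
wrist_force: [0.5, -0.2, -2.9]
opening: 0.0489
```

```bash
python3 plan.py .5862 .0827 .0755 -10.7 1
```

```text
t 31.15 p [0.5865 0.0831 0.0784] rot [-1.7997e+02  8.0000e-02 -1.0710e+01] q [8.000e+00 1.020e+01 1.400e+00 8.120e+01 1.000e-01 1.087e+02] F [ 0.5 -0.2 -2.9] op 0.0489
[[-0.02, 0.04, 0.29], [-0.03, 0.08, -0.01]]
```

Call:
play_rows:
  rows:
    - [1, [0, 0, 0.3], [0, 0, 0]]
    - [1, [0, 0, 0.1], [0, 0, 0]]
    - [1, [0, 0, 0], [0, 0, 0]]

```text
time: 31.45
ee_pos: [0.5867, 0.0832, 0.0745]
tcp_rot: [-180.0, 0.0, -10.7]
wrist_force: [-0.2, -0.1, -1.4]
opening: 0.0489
```

```bash
python3 plan.py .5862 .0827 .0755 -10.7 1
```

```text
t 31.45 p [0.5867 0.0832 0.0745] rot [-1.7995e+02  4.0000e-02 -1.0700e+01] q [8.000e+00 1.030e+01 1.000e+00 8.070e+01 1.000e-01 1.087e+02] F [-0.2 -0.1 -1.4] op 0.0489
[[-0.04, 0.05, -0.1], [-0.05, 0.04, -0.0]]
```

Call:
play_rows:
  rows:
    - [1, [0, 0, 0.2], [0, 0, 0]]
    - [1, [0, 0, 0], [0, 0, 0]]
    - [0.1, [0, 0, 0], [0, 0, 0]]
    - [0, [0, 0, 0], [0, 0, 0]]
    - [0, [0, 0, 0], [0, 0, 0]]
    - [0, [0, 0, -2.0], [0, 0, 0]]
    - [0, [0, 0, -4.5], [0, 0, 0]]
    - [0, [0, 0, -4.5], [0, 0, 0]]

```text
time: 32.25
ee_pos: [0.5841, 0.0828, 0.181]
tcp_rot: [179.9, 0.5, -10.7]
wrist_force: [0.6, -0.1, 0.4]
opening: 0.0853
```

```bash
python3 plan.py .498 -.4446 .18 12.2 12
```

```text
t 32.25 p [0.5841 0.0828 0.181 ] rot [179.9   0.5 -10.7] q [8.000e+00 1.060e+01 1.310e+01 9.300e+01 1.000e-01 1.087e+02] F [ 0.6 -0.1  0.4] op 0.0853
[[0.11, 4.45, 0.01], [-0.0, 0.04, -1.91]]
[[-0.04, 4.45, 0.01], [-0.0, 0.04, -1.91]]
[[-0.19, 4.45, 0.01], [-0.0, 0.04, -1.91]]
[[-0.33, 4.44, 0.01], [-0.0, 0.04, -1.91]]
[[-0.48, 4.43, 0.01], [-0.0, 0.04, -1.91]]
[[-0.63, 4.41, 0.01], [-0.0, 0.04, -1.91]]
[[-0.78, 4.39, 0.01], [-0.0, 0.04, -1.91]]
[[-0.92, 4.36, 0.01], [-0.0, 0.04, -1.91]]
[[-1.07, 4.32, 0.01], [-0.0, 0.04, -1.91]]
[[-1.21, 4.29, 0.01], [-0.0, 0.04, -1.91]]
[[-1.35, 4.24, 0.01], [-0.0, 0.04, -1.91]]
[[-1.49, 4.2, 0.01], [-0.0, 0.04, -1.91]]
```

Call:
play_rows:
  rows:
    - [0, [0.1, 4.4, 0], [0, 0, -1.9]]
    - [0, [0, 4.4, 0], [0, 0, -1.9]]
    - [0, [-0.2, 4.4, 0], [0, 0, -1.9]]
    - [0, [-0.3, 4.4, 0], [0, 0, -1.9]]
    - [0, [-0.5, 4.4, 0], [0, 0, -1.9]]
    - [0, [-0.6, 4.4, 0], [0, 0, -1.9]]
    - [0, [-0.8, 4.4, 0], [0, 0, -1.9]]
    - [0, [-0.9, 4.3, 0], [0, 0, -1.9]]
    - [0, [-1.0, 4.3, 0], [0, 0, -1.9]]
    - [0, [-1.2, 4.2, 0], [0, 0, -1.9]]
    - [0, [-1.3, 4.0, 0], [0, 0, -1.9]]
    - [0, [-1.2, 3.0, 0], [0, 0, -1.5]]

```text
time: 33.45
ee_pos: [0.5056, -0.4423, 0.1883]
tcp_rot: [179.9, -0.3, 13.1]
wrist_force: [0.3, -0.8, 0.3]
opening: 0.0855
```

Call:
play_rows:
  rows:
    - [0, [0, 0, 0], [0, 0, 0]]
    - [0, [0, 0, 0], [0, 0, 0]]

```text
time: 33.65
ee_pos: [0.5038, -0.4467, 0.1865]
tcp_rot: [180.0, -0.3, 12.8]
wrist_force: [-0.4, 0.7, 0.2]
opening: 0.0851
```

```bash
python3 plan.py .498 -.4446 .05 12.2 4;  python3 - <<'E'
from fit import *
import pickle
for n in("scene","top"):
    c=camera(n); pickle.dump(c,open(n+"11.pkl","wb"))
    P=proj(c,[.575,.023,.08])[0].astype(int); x0,y0=P[0]-38,P[1]-30
    cv2.imwrite("pics/w11%s.png"%n,cv2.resize(c["img"][y0:y0+58,x0:x0+78],None,fx=10,fy=10,interpolation=cv2.INTER_NEAREST)[:,:,::-1])
    if n=="top": print("wall low part:",np.round(fit(c,[(-.123,-.0645,-.025,.025,.004,.084)],(.5738,.023,79.3),pad=1)[0],2))
    b=[(-.06,.06,-.025,.025,.084,.124)]
    print(n,np.round(fit(c,b,(.585,.083,79.3),pad=1)[0],2))
save(c,"top11.png")
E
```

```text
t 33.65 p [ 0.5038 -0.4467  0.1865] rot [179.98  -0.27  12.82] q [-41.7  22.3  28.1  95.6   0.2  35.5] F [-0.4  0.7  0.2] op 0.0851
[[-0.14, -0.08, 3.41], [0.0, -0.07, 0.15]]
[[-0.14, -0.08, 3.41], [0.0, -0.07, 0.15]]
[[-0.14, -0.08, 3.41], [0.0, -0.07, 0.15]]
[[-0.13, -0.08, 3.41], [0.0, -0.07, 0.15]]
scene [5.9143e+02 8.4380e+01 8.0030e+01 3.0000e-01]
wall low part: [5.7458e+02 2.3720e+01 7.8670e+01 2.4000e-01]
top [5.8595e+02 8.4050e+01 7.9350e+01 4.3000e-01]
```

View pics/w11scene.png

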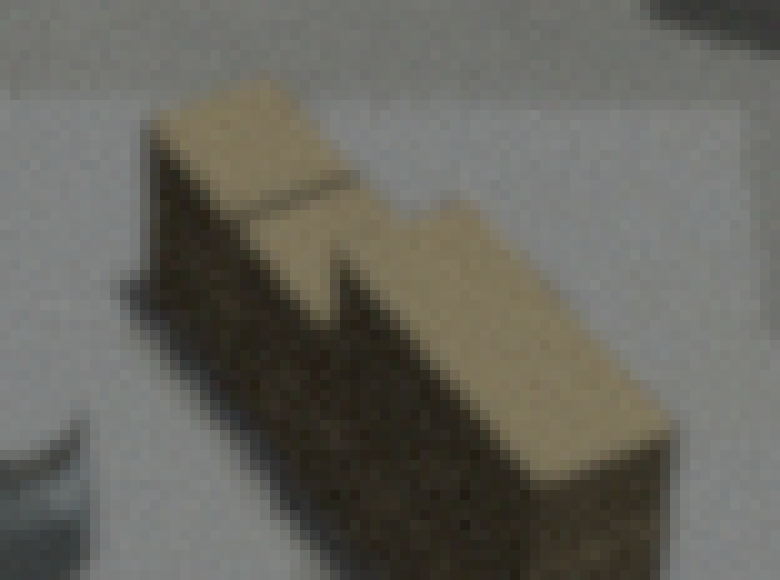

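View pics/w11top.png

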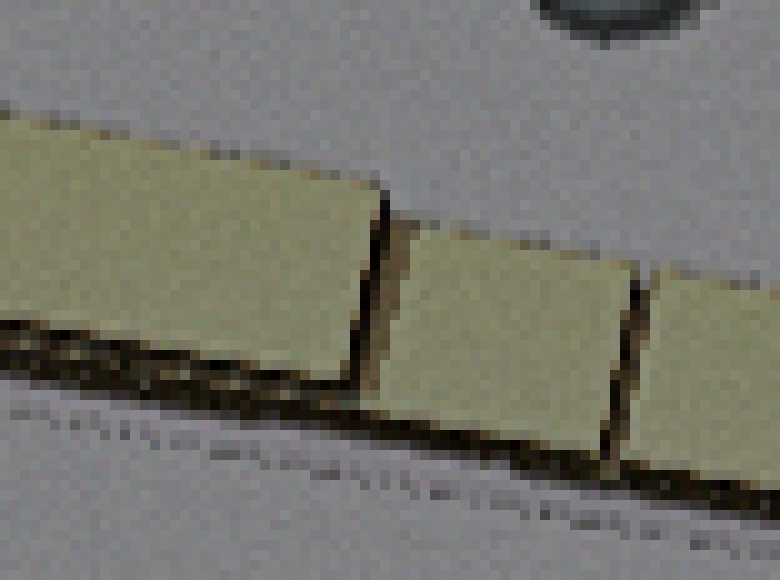

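View pics/top11.png

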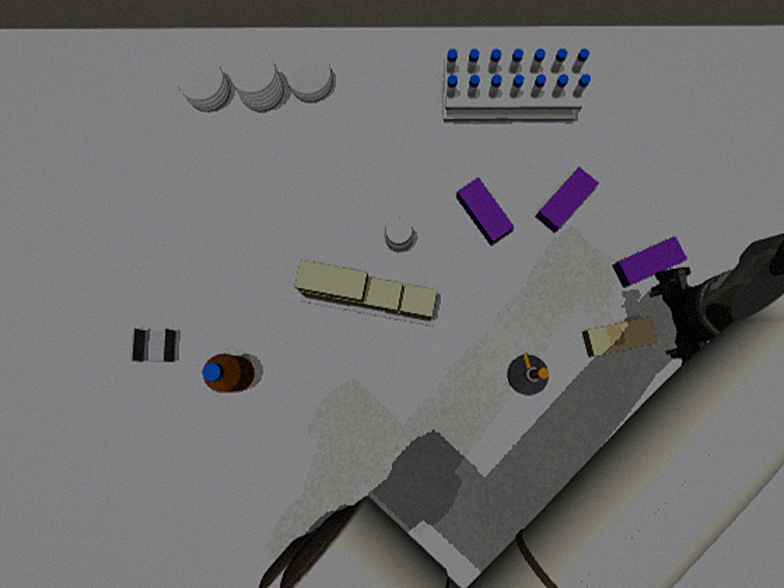

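Run:
```python
from h import *
import pickle
c=pickle.load(open("top0.pkl","rb"))
print(atz(c,np.array([[622,287],[614,264]])/1.4,0.0), atz(c,np.array([[625,284]])/1.4,.04))
```

```text
[[ 0.59328202 -0.46475533  0.        ]
 [ 0.6385422  -0.45167366  0.        ]] [[ 0.59243043 -0.45643867  0.04      ]]
```

Call:
play_rows:
  rows:
    - [0, [-0.3, -0.1, 2.5], [0, -0.1, 0.2]]
    - [0, [-0.2, -0.1, 4.0], [0, -0.1, 0.2]]
    - [0, [0, 0, 4.0], [0, 0, 0.2]]
    - [0, [0, 0, 1.5], [0, 0, 0]]
    - [0, [0, 0, 0], [0, 0, 0]]
    - [0, [0, 0, 0], [0, 0, 0]]

```text
time: 34.35
ee_pos: [0.503, -0.4381, 0.0668]
tcp_rot: [179.7, -0.3, 12.7]
wrist_force: [-0.1, 0.2, 0.2]
opening: 0.0858
```

```bash
python3 plan.py .498 -.4446 -.012 12.2 4
```

```text
t 34.35 p [ 0.503  -0.4381  0.0668] rot [179.74  -0.29  12.72] q [-41.1  20.2  12.2  81.6   0.1  36.2] F [-0.1  0.2  0.2] op 0.0858
[[-0.17, 0.12, 1.97], [0.06, -0.07, 0.13]]
[[-0.16, 0.13, 1.97], [0.06, -0.07, 0.13]]
[[-0.16, 0.13, 1.97], [0.06, -0.07, 0.13]]
[[-0.16, 0.13, 1.97], [0.06, -0.07, 0.13]]
```

Call:
play_rows:
  rows:
    - [0, [-0.3, 0.3, 1.0], [0.1, -0.1, 0.3]]
    - [0, [-0.3, 0.2, 1.3], [0.1, -0.1, 0.2]]
    - [0, [0, 0, 1.3], [0, 0, 0]]
    - [0, [0, 0, 1.0], [0, 0, 0]]
    - [0, [0, 0, 0], [0, 0, 0]]
    - [0, [0, 0, 0], [0, 0, 0]]

```text
time: 34.95
ee_pos: [0.4998, -0.4454, 0.0205]
tcp_rot: [179.7, -0.2, 12.2]
wrist_force: [-0.4, -0.2, 0.5]
opening: 0.0853
```

```bash
python3 plan.py .498 -.4446 -.012 12.2 1
```

```text
t 34.95 p [ 0.4998 -0.4454  0.0205] rot [179.74  -0.24  12.22] q [-41.7  21.3   8.5  76.8   0.   36.1] F [-0.4 -0.2  0.5] op 0.0853
[[-0.17, -0.13, 3.24], [0.26, -0.24, 0.02]]
```

Call:
play_rows:
  rows:
    - [0, [-0.1, -0.1, 1.0], [0.2, -0.2, 0]]
    - [0, [-0.1, 0, 1.0], [0.1, 0, 0]]
    - [0, [0, 0, 0.6], [0, 0, 0]]
    - [0, [0, 0, 0.1], [0, 0, 0]]
    - [0, [0, 0, 0], [0, 0, 0]]
    - [0, [0, 0, 0], [0, 0, 0]]

```text
time: 35.55
ee_pos: [0.4976, -0.445, -0.0085]
tcp_rot: [-180.0, -0.0, 12.2]
wrist_force: [0.8, -0.2, -0.6]
opening: 0.0852
```

```bash
python3 plan.py .498 -.4446 -.012 12.2 1
```

```text
t 35.55 p [ 0.4976 -0.445  -0.0085] rot [-1.7996e+02 -3.0000e-02  1.2220e+01] q [-41.8  22.2   6.4  74.2   0.1  35.9] F [ 0.8 -0.2 -0.6] op 0.0852
[[0.04, -0.03, 0.35], [-0.04, -0.03, 0.02]]
```

Call:
play_rows:
  rows:
    - [1, [0, 0, 0], [0, 0, 0]]
    - [1, [0, 0, 0], [0, 0, 0]]
    - [1, [0, 0, 0], [0, 0, 0]]
    - [1, [0, 0, 0], [0, 0, 0]]
    - [1, [0, 0, 0], [0, 0, 0]]

```text
time: 36.05
ee_pos: [0.4981, -0.4453, -0.0072]
tcp_rot: [180.0, -0.1, 12.2]
wrist_force: [0.1, 0.2, -2.2]
opening: 0.0488
```

```bash
python3 plan.py
```

```text
t 36.05 p [ 0.4981 -0.4453 -0.0072] rot [ 1.7997e+02 -9.0000e-02  1.2230e+01] q [-41.8  22.1   6.4  74.2   0.1  35.9] F [ 0.1  0.2 -2.2] op 0.0488
```

Call:
play_rows:
  rows:
    - [1, [0, 0, -2.0], [0, 0, 0]]
    - [1, [0, 0, -4.5], [0, 0, 0]]
    - [1, [0, 0, -4.5], [0, 0, 0]]
    - [1, [0, 0, -4.5], [0, 0, 0]]
    - [1, [0, 0, -3.5], [0, 0, 0]]
    - [1, [0, 0, 0], [0, 0, 0]]

```text
time: 36.65
ee_pos: [0.4958, -0.4435, 0.1849]
tcp_rot: [-179.6, 0.2, 12.2]
wrist_force: [0.7, -0.1, -2.4]
opening: 0.0487
```

```bash
python3 plan.py .5629 -.0388 .18 -10.7 10
```

```text
t 36.65 p [ 0.4958 -0.4435  0.1849] rot [-179.62    0.21   12.23] q [-41.8  21.7  27.2  95.9   0.1  35.9] F [ 0.7 -0.1 -2.4] op 0.0487
[[1.51, -3.81, 0.07], [-0.03, 0.03, 2.29]]
[[1.36, -3.87, 0.07], [-0.03, 0.03, 2.29]]
[[1.2, -3.92, 0.07], [-0.03, 0.03, 2.29]]
[[1.05, -3.97, 0.06], [-0.03, 0.03, 2.29]]
[[0.89, -4.01, 0.06], [-0.03, 0.03, 2.29]]
[[0.72, -4.04, 0.06], [-0.03, 0.03, 2.29]]
[[0.56, -4.06, 0.06], [-0.03, 0.03, 2.29]]
[[0.4, -4.08, 0.06], [-0.03, 0.03, 2.29]]
[[0.24, -4.1, 0.05], [-0.03, 0.03, 2.29]]
[[0.07, -4.1, 0.05], [-0.03, 0.03, 2.29]]
```

Call:
play_rows:
  rows:
    - [1, [1.5, -3.8, 0], [0, 0, 2.3]]
    - [1, [1.4, -3.8, 0], [0, 0, 2.3]]
    - [1, [1.2, -3.9, 0], [0, 0, 2.3]]
    - [1, [1.0, -3.9, 0], [0, 0, 2.3]]
    - [1, [0.9, -4.0, 0], [0, 0, 2.3]]
    - [1, [0.7, -4.0, 0], [0, 0, 2.3]]
    - [1, [0.6, -4.0, 0], [0, 0, 2.3]]
    - [1, [0.4, -4.0, 0], [0, 0, 2.3]]
    - [1, [0.2, -3.6, 0], [0, 0, 2.3]]
    - [1, [0, -2.5, 0], [0, 0, 1.5]]
    - [1, [0, 0, 0], [0, 0, 0]]
    - [1, [0, 0, 0], [0, 0, 0]]

```text
time: 37.85
ee_pos: [0.5602, -0.0493, 0.1713]
tcp_rot: [-179.7, 1.2, -11.0]
wrist_force: [0.1, -0.1, -1.9]
opening: 0.0485
```

```bash
python3 plan.py .5629 -.0388 .12 -10.7 3
```

```text
t 37.85 p [ 0.5602 -0.0493  0.1713] rot [-179.66    1.22  -11.01] q [-5.3  7.3  8.3 92.2  0.5 95.7] F [ 0.1 -0.1 -1.9] op 0.0485
[[0.06, -0.35, 1.71], [-0.12, 0.41, -0.1]]
[[0.05, -0.35, 1.71], [-0.12, 0.41, -0.1]]
[[0.04, -0.36, 1.71], [-0.12, 0.41, -0.1]]
```

Call:
play_rows:
  rows:
    - [1, [0.1, -0.5, 1.2], [-0.2, 0.5, -0.2]]
    - [1, [0.1, -0.4, 1.5], [-0.2, 0.5, -0.1]]
    - [1, [0, 0, 1.2], [0, 0, 0]]
    - [1, [0, 0, 0], [0, 0, 0]]
    - [1, [0, 0, 0], [0, 0, 0]]

```text
time: 38.35
ee_pos: [0.5621, -0.0447, 0.1286]
tcp_rot: [179.9, 0.4, -10.9]
wrist_force: [-0.4, -0.2, -2.5]
opening: 0.049
```

```bash
python3 plan.py .5629 -.0388 .12 -10.7 1
```

```text
t 38.35 p [ 0.5621 -0.0447  0.1286] rot [179.87   0.37 -10.85] q [-4.5  6.4  2.6 86.6 -0.1 96.4] F [-0.4 -0.2 -2.5] op 0.049
[[-0.03, -0.6, 0.86], [0.13, 0.37, -0.15]]
```

Call:
play_rows:
  rows:
    - [1, [0, -0.4, 0.2], [0.1, 0.3, -0.1]]
    - [1, [0, -0.2, 0.2], [0, 0.1, -0.1]]
    - [1, [0, 0, 0.2], [0, 0, 0]]
    - [1, [0, 0, 0], [0, 0, 0]]
    - [1, [0, 0, 0], [0, 0, 0]]

```text
time: 38.85
ee_pos: [0.564, -0.0393, 0.1238]
tcp_rot: [180.0, -0.2, -10.7]
wrist_force: [-0.6, -0.3, -2.4]
opening: 0.0487
```

```bash
python3 plan.py .5629 -.0388 .09 -10.7 1
python3 - <<'E'
from fit import *
import pickle
c=camera("scene"); pickle.dump(c,open("scene12.pkl","wb"))
P=proj(c,[.565,-.02,.12])[0].astype(int); x0,y0=P[0]-35,P[1]-30
cv2.imwrite("pics/w12.png",cv2.resize(c["img"][y0:y0+60,x0:x0+75],None,fx=10,fy=10,interpolation=cv2.INTER_NEAREST)[:,:,::-1])
E
```

```text
t 38.85 p [ 0.564  -0.0393  0.1238] rot [179.99  -0.19 -10.7 ] q [-4.   6.   1.7 85.5 -0.  96.7] F [-0.6 -0.3 -2.4] op 0.0487
[[-0.13, -0.03, 3.38], [0.01, -0.19, 0.0]]
```

View pics/w12.png

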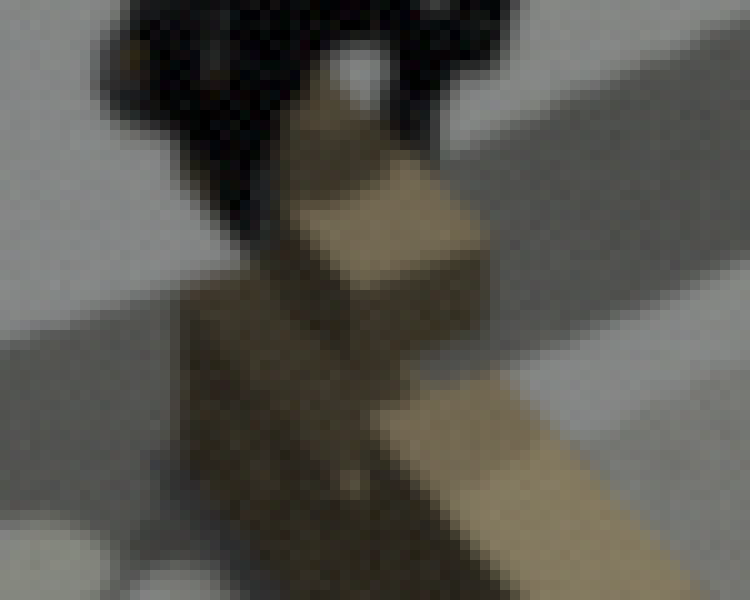

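Run:
```python
from fit import *
import pickle
c=pickle.load(open("scene12.pkl","rb"))
P=proj(c,[.565,-.02,.12])[0].astype(int); x0,y0=P[0]-35,P[1]-30
off=np.array([.0019,.0027,0])
a=cv2.imread("pics/w12.png")
for pose,z in (((.5867,.0832,79.3),.084),((.564,-.0393,79.3),.1238+.0078)):
    B=boxpts((-.06,.06,-.025,.025,z,z+.04),pose)+off
    for q in (proj(c,B)-[x0,y0]+.5)*10: cv2.circle(a,tuple(int(w) for w in q),3,(0,0,255),-1); print(q.round())
cv2.imwrite("pics/w12b.png",a)
```

```text
[360. 507.]
[563. 747.]
[701. 689.]
[492. 457.]
[363. 413.]
[572. 652.]
[713. 595.]
[499. 363.]
[173. 179.]
[356. 387.]
[491. 337.]
[303. 135.]
[173.  82.]
[359. 288.]
[498. 239.]
[305.  39.]
```

View pics/w12b.png

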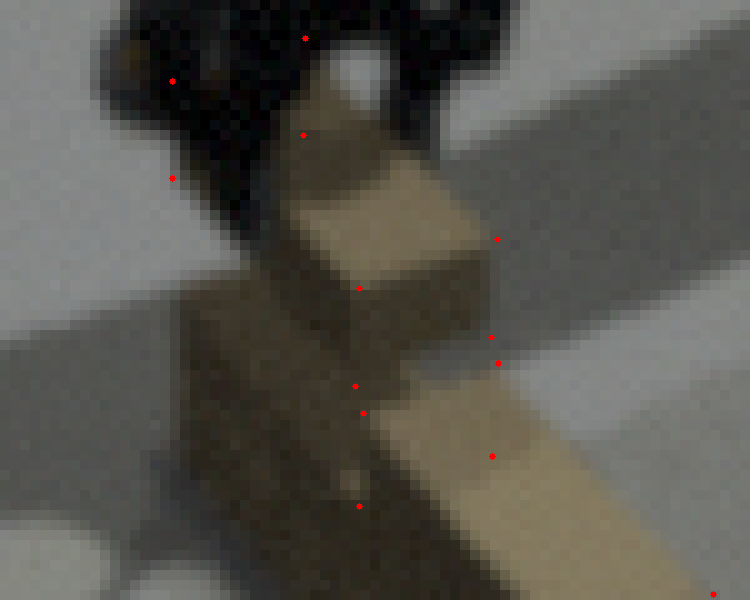

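Call:
play_rows:
  rows:
    - [1, [-0.1, 0, 0.8], [0, -0.1, 0]]
    - [1, [0, 0, 1.0], [0, 0, 0]]
    - [1, [0, 0, 1.0], [0, 0, 0]]
    - [1, [0, 0, 0], [0, 0, 0]]
    - [1, [0, 0, 0], [0, 0, 0]]

```text
time: 39.4
ee_pos: [0.5626, -0.0391, 0.0925]
tcp_rot: [180.0, -0.0, -10.7]
wrist_force: [0.4, 0.3, -1.5]
opening: 0.0489
```

```bash
python3 plan.py .5631 -.0388 .0765 -10.7 1
```

```text
t 39.4 p [ 0.5626 -0.0391  0.0925] rot [179.98  -0.   -10.69] q [-4.   6.2 -1.6 82.2 -0.  96.7] F [ 0.4  0.3 -1.5] op 0.0489
[[0.05, -0.04, 1.6], [0.02, -0.0, 0.01]]
```

Call:
play_rows:
  rows:
    - [1, [0, 0, 0.7], [0, 0, 0]]
    - [1, [0.1, 0, 0.5], [0, 0, 0]]
    - [1, [0, 0, 0.1], [0, 0, 0]]
    - [1, [0, 0, 0], [0, 0, 0]]
    - [1, [0, 0, 0], [0, 0, 0]]

```text
time: 39.9
ee_pos: [0.5638, -0.0393, 0.0786]
tcp_rot: [180.0, -0.0, -10.7]
wrist_force: [0.1, 0.2, -2.7]
opening: 0.0492
```

```bash
python3 plan.py .5631 -.0388 .0765 -10.7 1
```

```text
t 39.9 p [ 0.5638 -0.0393  0.0786] rot [ 1.7999e+02 -2.0000e-02 -1.0690e+01] q [-4.   6.5 -2.9 80.7 -0.  96.7] F [ 0.1  0.2 -2.7] op 0.0492
[[-0.08, -0.04, 0.21], [0.01, -0.02, 0.01]]
```

Call:
play_rows:
  rows:
    - [1, [-0.1, 0, 0.2], [0, 0, 0]]
    - [1, [0, 0, 0.2], [0, 0, 0]]
    - [1, [0, 0, 0], [0, 0, 0]]

```text
time: 40.2
ee_pos: [0.5632, -0.0394, 0.0771]
tcp_rot: [180.0, -0.2, -10.7]
wrist_force: [0.6, 0.4, -2.2]
opening: 0.0485
```

```bash
python3 plan.py .5631 -.0388 .0765 -10.7 1
```

```text
t 40.2 p [ 0.5632 -0.0394  0.0771] rot [179.99  -0.18 -10.7 ] q [-4.   6.2 -3.3 80.3 -0.  96.7] F [ 0.6  0.4 -2.2] op 0.0485
[[-0.02, -0.06, 0.06], [0.01, -0.18, -0.0]]
```

Call:
play_rows:
  rows:
    - [1, [0, 0, 0.2], [0, 0, 0]]
    - [1, [0, 0, 0], [0, 0, 0]]
    - [0.1, [0, 0, 0], [0, 0, 0]]
    - [0, [0, 0, 0], [0, 0, 0]]
    - [0, [0, 0, 0], [0, 0, 0]]
    - [0, [0, 0, -2.0], [0, 0, 0]]
    - [0, [0, 0, -4.5], [0, 0, 0]]
    - [0, [0, 0, -4.5], [0, 0, 0]]
    - [0, [0, 0, -3.0], [0, 0, 0]]
    - [0, [0, 4.0, 0], [0, 0, 0]]
    - [0, [0, 4.0, 0], [0, 0, 0]]
    - [0, [0, 4.0, 0], [0, 0, 0]]

```text
time: 41.4
ee_pos: [0.5412, -0.1563, 0.2211]
tcp_rot: [180.0, -0.3, -10.2]
wrist_force: [1.4, -0.9, 0.2]
opening: 0.0854
```

Call:
play_rows:
  rows:
    - [0, [0, 4.0, 0], [0, 0, 0]]
    - [0, [0, 4.0, 0], [0, 0, 0]]
    - [0, [0, 4.0, 0], [0, 0, 0]]
    - [0, [0, 4.0, 0], [0, 0, 0]]
    - [0, [0, 4.0, 0], [0, 0, 0]]
    - [0, [0, 2.0, 0], [0, 0, 0]]
    - [0, [0, 0, 0], [0, 0, 0]]

```text
time: 42.1
ee_pos: [0.4985, -0.386, 0.2199]
tcp_rot: [180.0, -0.3, -10.5]
wrist_force: [-0.2, 0.1, -0.3]
opening: 0.0854
```

```bash
python3 - <<'E'
from fit import *
import pickle
W=[(-.1215,-.0015,-.025,.025,.084,.124),(.0015,.1215,-.025,.025,.084,.124)]
for n in("scene","top"):
    c=camera(n); pickle.dump(c,open(n+"13.pkl","wb")); save(c,n+"13.png")
    P=proj(c,[.575,.023,.08])[0].astype(int); x0,y0=P[0]-38,P[1]-33
    cv2.imwrite("pics/w13%s.png"%n,cv2.resize(c["img"][y0:y0+65,x0:x0+78],None,fx=9,fy=9,interpolation=cv2.INTER_NEAREST)[:,:,::-1])
    print(n,[np.round(fit(c,[b],(.575,.023,79.3),pad=1)[0],2) for b in W],np.round(fit(c,W,(.575,.023,79.3),pad=2)[0],2))
E
python3 plan.py
```

```text
scene [array([5.7933e+02, 2.7190e+01, 7.8480e+01, 4.8000e-01]), array([5.7933e+02, 2.5500e+01, 7.9080e+01, 2.2000e-01])] [5.7904e+02 2.5300e+01 7.8910e+01 3.2000e-01]
top [array([5.7388e+02, 2.2630e+01, 7.9310e+01, 4.4000e-01]), array([5.7461e+02, 2.3580e+01, 7.9270e+01, 4.7000e-01])] [5.743e+02 2.297e+01 7.911e+01 5.000e-01]
t 42.2 p [ 0.4991 -0.3837  0.2203] rot [179.98  -0.35 -10.36] q [-37.6  16.4  24.3  97.7   0.1  62.7] F [0.5 0.3 0.3] op 0.0857
```

View pics/w13scene.png

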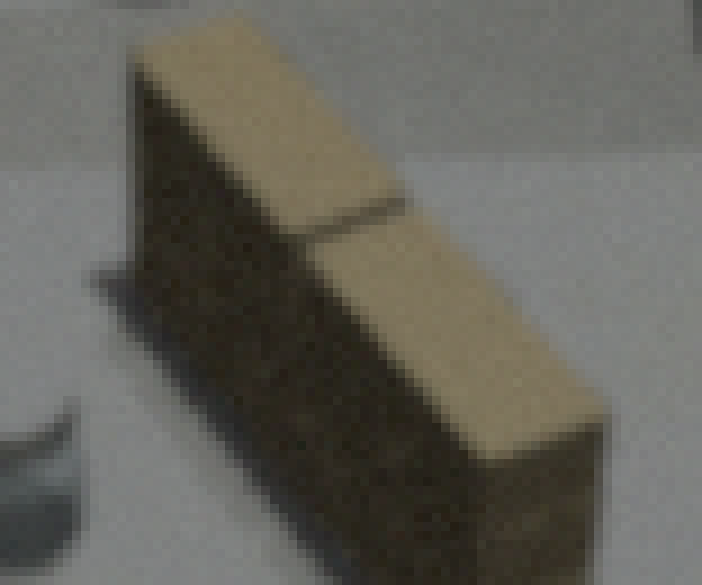

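View pics/w13top.png

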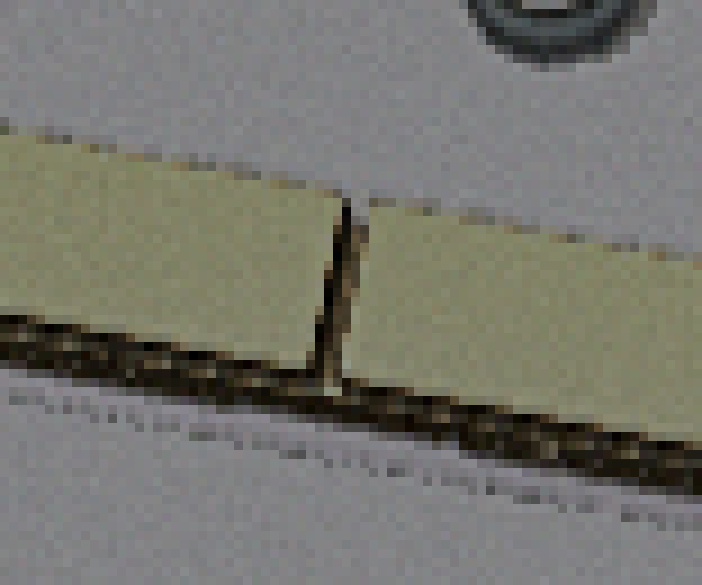

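View pics/scene13.png

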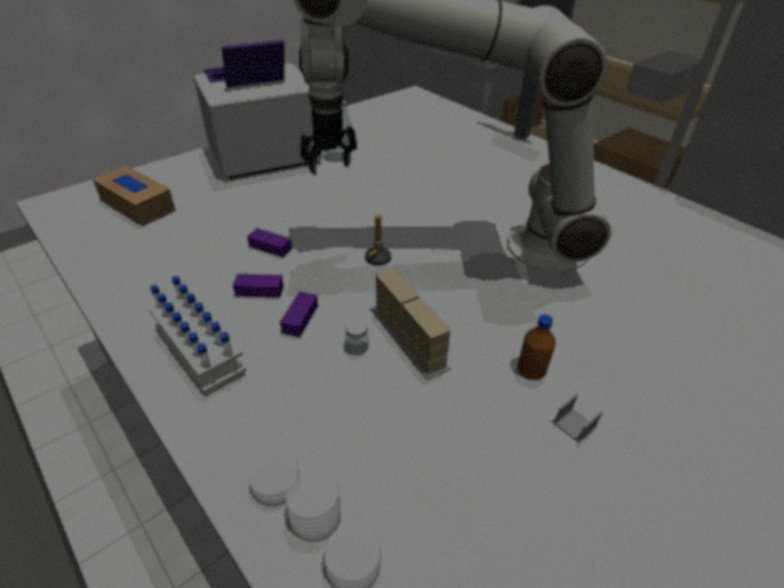

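The top joint sits over the middle: both bricks are within about 1 mm of their places, flush, with a joint of about 4 mm. The jar, bottle and burner are still standing in place. I'll hand in.

```bash
python3 -c "
from workcell import job_done,get_obs
print(job_done(), get_obs()['time'])"
```

```text
the job is handed in; nothing more can be done
the job is handed in; nothing more can be done
```

The wall is finished and handed in at about 42 s, within the 72 s limit. I moved the half brick from its cradle to the bench, regripped it across its faces and laid it in the bottom gap. One full brick went in the gap above, then two full bricks along the top.

**Placement, from the last pictures:**
- **Top bricks:** in the top view both lie within about 1 mm of their places, along the wall and across it, with yaw matching the wall. The joint between them measures about 4 mm against 3 mm nominal, over the middle of the brick below.
- **Lower courses:** after each placing, the joints looked equal and the faces flush to about 1 mm.
- **Bystanders:** the jar, amber bottle and burner are standing where they were. The gripper was open and clear of everything.

**What failed or disagreed:**
- **Missed first grasp:** the fingers shut above the half brick. A light touch on its top (about 6 N) showed the gripper standing about 32 mm higher than the reported TCP height implied. I corrected for that on every later grasp and placing.
- **Camera disagreement:** the two cameras differ by a steady 3 to 5 mm. I cross-checked with the jaw-centred grasps. In the last check the scene view read about 5 mm farther in x and 2 to 3 mm in y than the top view, in line with that offset.
- **Seating not felt:** the wrist force showed no clear contact when I set the bricks down. That they are fully down rests on the heights and the pictures.

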